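# Dry-fit a new sole and heel on a child's shoe

## Task

Dry-fit the new bottom on the child's shoe that is held sole-up on the last jack: lay the leather outsole on it, matching the shoe's outline toe to toe, the rubber half-sole on the outsole's front end, toe to toe as well, the leather heel lift on its heel end with the straight edge towards the toe, and the rubber top piece on the heel lift, the same way round. Every part lies flat with its edges in line with the part beneath; leave the hammer, the cement jar and the polish tin where they stand.

Things in the scene. Friction and masses are not known exactly. Their poses are not given: they have to be found in the camera images.
- shoe_seat (a point): Brown child's shoe on its last, held sole-up by an iron jack; rigid, does not move. The upturned bottom is flat, level, 135 mm above the bench, 200 mm long, 47 mm wide at the heel, 41 at the waist, 64 at the ball; tan welt round a cork-coloured insole. The point: on this surface, centre of the heel seat, 26 mm from the heel's back; x points to the toe (tip 174 mm ahead), z up.
- outsole_mid (a point): Tan leather outsole, 65 g, lying right face up, 6 mm thick, the shoe's full outline (200 mm long, heel 47 mm, ball 64 mm wide). The point: at its waist, where it is narrowest (41 mm), half-way up, 88 mm from the heel's back; x points to the toe, z up. It belongs on the shoe with this point 62 mm towards the toe from the heel-seat point. It balances about 15 mm towards the toe.
- half_sole_mid (a point): Black ribbed rubber half-sole, 40 g, right face up, 6 mm thick, 95 mm long: the outsole's front outline, cut straight across at the back. The point: at its widest place (64 mm, sides parallel there), half-way up, 37 mm from the straight edge, 58 mm from the toe tip; x points to the toe, z up. It belongs on the outsole with this point 53 mm towards the toe from the outsole's point.
- heel_lift_mid (a point): Heel lift: two layers of tan leather, D-shaped, 50 mm long, 47 mm wide, 12 mm thick, 28 g. The point is its centre, half-way up; x points to its straight edge, z up. It belongs on the outsole's heel end, this point 62 mm behind the outsole's point, straight edge towards the toe.
- top_piece_mid (a point): Top piece: black rubber with seven small brass nail heads, D-shaped, 49 mm long, 46 mm wide, 7 mm thick, 20 g. The point is its centre, half-way up; x points to its straight edge, z up. It belongs centred on the heel lift, straight edge towards the toe.
- jar_mid (a point): Bystander: cement jar, cream and brown with a black cap, 60 mm across, 72 mm tall, standing on the bench among the parts. The point is at its centre, half-way up. Leave it.
- hammer_head (a point): Bystander: shoemaker's hammer lying on the bench beyond the work, head 112 mm long and 37 mm high, wooden handle 220 mm long. The point is at the middle of the head; the handle runs along -x. Leave it.
- tin_mid (a point): Bystander: round polish tin, dark red lid with a pale disc, 75 mm across, 25 mm high. The point is at its centre, half-way up. Leave it.
There are look-alikes about, which are no part of the job. What is shaped like the part that bears outsole_mid but orange or purple is not meant.

How it is judged:
By the outcome, as a careful person would: the job done as asked, in the order asked, and still so for the second after the job is handed in, with the robot touching nothing.
It also fails if it takes over 112 s, if anything falls off the work surface, if the arm or the gripper's body presses on something with over 40 N, if the wrist force passes 120 N, or if a joint passes its speed limit or range.

## Robot

A 7-joint arm with a two-finger parallel gripper is mounted at the origin on the work surface. World frame = base frame: x ahead of the robot, y to its left, z up, the work surface at z = 0. Lengths are in m, angles in degrees, forces in N, time in s.
With the tool pointing down it reaches from about 0.425 to 0.825 m from the base axis. Payload 3.6 kg.
Tool frame: the origin (TCP) lies on the centre line of the jaws, within the pads' length; the fingertips stand 14 mm ahead of it and the grasp point (between the pads) lies 5 mm behind it; z points along the fingers, y is the line along which they close (so a half turn about z gives the same grasp; the last joint's range is limited). The gripper opens to 93 mm and grips with 3 to 60 N. Pads are 15 mm wide; open, the fingers measure 128 mm over their backs; the gripper's body (75 mm by 188 mm) begins 65 mm behind the grasp point.
Start: joints at [71.419, 35.231, -0.722, 81.555, 0.464, 63.22, -2.315], TCP at [0.191, -0.621, 0.233] pointing down, gripper open.
Joint ranges: [-178.69, 178.69], [-17.37, 117.87], [-77.05, 75.6], [15.02, 138.74], [-78.02, 258.01], [0.78, 113.62], [-162.83, 162.83]. Speed limits (degrees/s): [159.86, 159.86, 180, 180, 180, 180, 180].

## Interface

Orientations are given as a 3x3 rotation matrix whose columns are the frame's x, y, z axes.
In Python, from rig import ctrl gives the robot as it stands.
- The arm moves only by the tool arm_command, never from a script. Its argument "rows" is a list of rows, each an object of numbers: "tx", "ty", "tz": the shift along the tool's x, y, z as a fraction of full scale; "turn": the turn about the tool's z as a fraction of full scale. A call has exactly 8 rows; each row is the pose to reach, as a shift and turn from the pose commanded when the call began, along the tool's axes at that moment, turning the shorter way round; what a row does not reach only later rows make up. Full scale, the value 1, is 12 cm for a shift and 180 degrees for a turn. A row lasts 1/12 s, in which the tool goes at most 41.7 mm and 7.16 degrees, less where a joint would pass 70% of its speed; a pose out of reach is approached as far as the arm can. A call with a number of a shift or a turn outside -1 to 1 is refused whole. A call with a gripper value outside its range is refused whole. "hand" is the opening, from -1 (shut) to 1 (fully open), set as the call begins (left out, the last holds). The fingers move at their own pace and stop on an object; the grip force is fixed at half the most. Time passes only in rows, so rows that repeat a pose let the fingers close, or fill a call up. It gives the time, the measured TCP pose, the force, the opening and the grip force at its end, in the units of the state.
- ctrl.read_state(): the state, without advancing time (a new reading comes with each control period).
- ctrl.snapshot(name): name is "side" or "top" or "wrist"; returns a dict with "color" (480x640x3 uint8, red, green, blue), "range_z" (480x640 float32, m along the optical axis (not along the pixel's ray), 0 where there is no reading), "fovy" (degrees; the focal length in pixels is half the picture's height over the tangent of half this angle, whatever the lens; pixels are square), "cx", "cy" (the principal point, pixels), "k1" (the pictures are not rectified: a ray, as slopes to the right and down, at radius r is drawn at 1 + k1 r^2 times it, then the intrinsics apply), "R" (3x3) and "t" (3): a world point X has camera coordinates R X + t; the wrist camera has in their place "T_tool_cam" (4x4, takes a point from camera to tool coordinates, whose origin is the TCP and whose axes are the flange's). Camera axes: x right, y down, z forward; pixel columns grow to the right and rows downward; lengths in m; the calibration is good to about 2 mm. A picture is of the moment at which its call begins: read the wrist's pose just before it.
- ctrl.hand_in(): hands the job in; it is judged then, once.
Trained networks look in the newest picture that a camera, given by its name, has taken for a name from the list of things; names that differ only in an ending like _2 or _b are one class to them, and where a whole thing is asked for, a point or a joint stands for the part that bears it (a point fixed in the world has none). Each returns a list of dicts, best first, with "p" (0 to 1); they miss things now and then, are a little off and sometimes report something else, mostly with a low value. They report only what shows in the picture. A call takes as long as a camera call. They do not tell look-alikes from the thing itself.
- ctrl.look_for(label, camera): "bbox" ([left, top, right, bottom] in pixels, round what is visible of it).
- ctrl.regions_of(label, camera): "mask" (480x640 bool, what is visible of it) and "bbox" ([left, top, right, bottom] in pixels, round what is visible of it).
The state is a dict: "clock": time; "qpos": joint angles; "joint_vel": joint speeds; "tau": joint torques, N m; "eef_pos": TCP position; "tool_rot": TCP orientation; "contact_force": force on the tool from outside, world axes, zero at the start; "moment": the same for the moment, N m; "opening": finger opening in m; "finger_force": force on a finger pad.
Only numpy, scipy, OpenCV 4.12 (cv2) and the standard library are available. Lean on these libraries where they do the work, as an engineer would, in place of code of your own. Each camera call takes 0.05 s, during which the arm holds its last target. There are 200 camera calls.

## Working session

There is one attempt and no reset: what is moved stays moved. The work goes in short steps, Python scripts to look and compute and a tool call to move; the robot and the scene stay as the last step left them, time stands still between calls to the robot, and variables do not carry over. Pictures are saved under pics/ and viewed, at most 14 in all, crops included, and the job is handed in when it is done.

Besides the shell and the picture viewer there is one more tool, called as name(argument=value, ...) on one line, values as JSON. arm_command: Moves the arm, as the interface text tells. Shift numbers are shares of 12 cm and turn numbers shares of 180 degrees, none past 1 either way. Its arguments: {"type":"object","properties":{"rows":{"type":"array","items":{"type":"object","properties":{"tx":{"type":"number"},"ty":{"type":"number"},"tz":{"type":"number"},"turn":{"type":"number"}}}},"hand":{"type":"number"}},"required":["rows"]}

```bash
mkdir -p pics; cat > h.py <<'E'
import numpy as np, cv2
from rig import ctrl
def cam(s,st=None):
    if 'R' in s and s['R'] is not None: R=np.array(s['R']);t=np.array(s['t']); return R.T,-R.T@t
    T=np.array(s['T_tool_cam']);Rt=np.array(st['tool_rot']).reshape(3,3);p=np.array(st['eef_pos'])
    return Rt@T[:3,:3],Rt@T[:3,3]+p
def cloud(s,st=None):
    H,W=s['range_z'].shape;f=H/2/np.tan(np.radians(s['fovy']/2))
    v,u=np.mgrid[:H,:W];x=(u-s['cx'])/f;y=(v-s['cy'])/f
    a,b=x.copy(),y.copy()
    for _ in range(8):
        k=1+s['k1']*(a*a+b*b);a=x/k;b=y/k
    z=s['range_z'];P=np.stack([a*z,b*z,z],-1);R,c=cam(s,st)
    W_=P@R.T+c;W_[z<=0]=np.nan
    return W_
def shot(name,save=None):
    st=ctrl.read_state();s=ctrl.snapshot(name)
    if save: cv2.imwrite('pics/'+save+'.png',s['color'][:,:,::-1])
    return s,cloud(s,st),st
E
python3 - <<'E'
from h import *
for n in ('top','side'):
    s,C,st=shot(n,n+'0')
    for l in ['shoe_seat','outsole_mid','half_sole_mid','heel_lift_mid','top_piece_mid','jar_mid','hammer_head','tin_mid']:
        for r in ctrl.regions_of(l,n)[:4]:
            m=r['mask'];P=C[m];P=P[~np.isnan(P[:,0])]
            print(n,l,round(r['p'],2),np.round(r['bbox']).tolist(),np.round(np.median(P,0),3) if len(P) else None, np.round(np.percentile(P[:,2],95),3) if len(P) else '')
print({k:v for k,v in ctrl.read_state().items()})
E
```

```text
top shoe_seat 0.66 [355.0, 183.0, 414.0, 285.0] [ 0.563 -0.156  0.131] 0.138
top outsole_mid 0.87 [112.0, 348.0, 192.0, 380.0] [0.284 0.416 0.006] 0.011
top outsole_mid 0.71 [237.0, 205.0, 261.0, 282.0] [0.583 0.175 0.006] 0.011
top half_sole_mid 0.79 [145.0, 268.0, 174.0, 302.0] [0.472 0.389 0.006] 0.01
top heel_lift_mid 0.78 [465.0, 280.0, 489.0, 299.0] [ 0.453 -0.383  0.011] 0.016
top top_piece_mid 0.59 [304.0, 276.0, 328.0, 298.0] [0.457 0.008 0.006] 0.011
top jar_mid 0.84 [303.0, 187.0, 326.0, 223.0] [0.647 0.011 0.069] 0.075
top hammer_head 0.85 [273.0, 135.0, 373.0, 182.0] [0.799 0.026 0.024] 0.034
top tin_mid 0.56 [462.0, 182.0, 496.0, 215.0] [ 0.669 -0.389  0.024] 0.029
side outsole_mid 0.86 [388.0, 361.0, 426.0, 429.0] [0.286 0.42  0.006] 0.011
side outsole_mid 0.75 [247.0, 310.0, 327.0, 328.0] [0.586 0.176 0.006] 0.011
side outsole_mid 0.57 [360.0, 288.0, 399.0, 349.0] [0.329 0.179 0.006] 0.011
side half_sole_mid 0.87 [307.0, 378.0, 346.0, 402.0] [0.474 0.39  0.006] 0.011
side heel_lift_mid 0.66 [259.0, 185.0, 329.0, 248.0] [ 0.565 -0.145  0.077] 0.138
side heel_lift_mid 0
[... 408 characters left out ...]
543126]), 'joint_vel': array([ 0.03858564,  0.03161172, -0.03267297, -0.00480105, -0.02121104,
        0.0450415 , -0.0205355 ]), 'tau': array([-6.32485876e-05, -4.58806264e+01,  2.08596527e-01, -1.66030777e+01,
       -6.11733925e-02,  1.31158702e-02,  4.07200912e-05]), 'eef_pos': array([ 0.19075851, -0.62136172,  0.23267885]), 'tool_rot': array([[ 9.55974656e-01,  2.93449232e-01,  6.89146302e-05],
       [ 2.93449232e-01, -9.55974659e-01,  9.66920776e-06],
       [ 6.87180617e-05,  1.09794277e-05, -9.99999998e-01]]), 'contact_force': array([ 0.21810497, -0.69703507, -0.60816716]), 'moment': array([ 0.05945243, -0.0314681 , -0.02387965]), 'finger_force': 0.0, 'opening': 0.09275855423878884}
```

View top.

```bash
python3 - <<'E'
import cv2
a=cv2.imread('pics/top0.png');cv2.imwrite('pics/topc.png',cv2.resize(a[120:400,90:510],(800,533),interpolation=cv2.INTER_CUBIC))
E
```

```text
(no output)
```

View pics/topc.png

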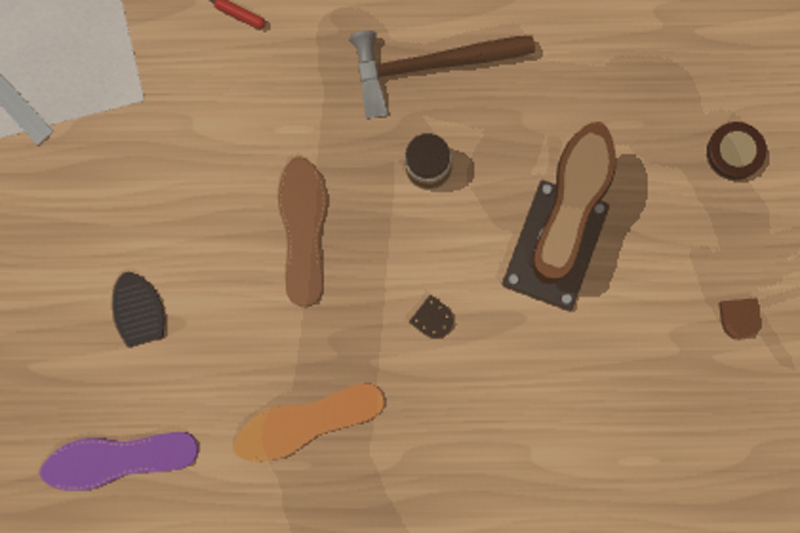

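View pics/side0.png

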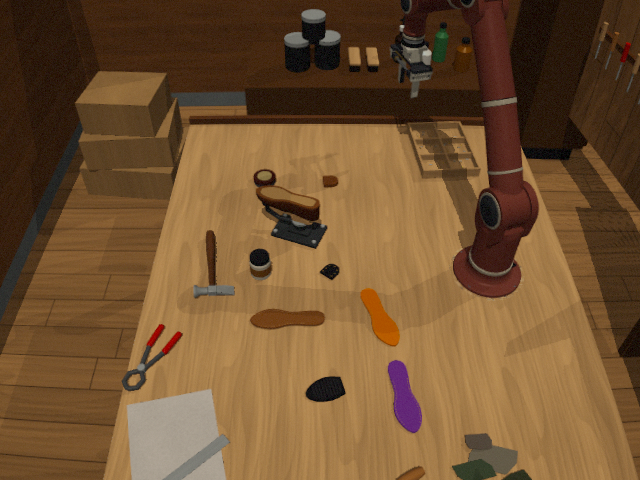

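```bash
cat >> h.py <<'E'
def plan(x,y,z,psi,st=None,quiet=False):
    """print end rows (tx,ty,tz,turn) of calls from measured pose to target"""
    st=st or ctrl.read_state();p=np.array(st['eef_pos']);R=np.array(st['tool_rot']).reshape(3,3)
    cur=np.degrees(np.arctan2(R[1,0],R[0,0]));d=np.array([x,y,z])-p;dt=(psi-cur+180)%360-180
    n=1
    while True:
        out=[];c=cur;ok=True
        for i in range(n):
            a=np.radians(c);X=np.array([np.cos(a),np.sin(a),0]);Y=np.array([np.sin(a),-np.cos(a),0])
            s=np.array([d@X,d@Y,-d[2]])/n/.12;t=-dt/n/180
            ok&=(abs(s)<=1).all() and abs(t)*180<=54;out.append(np.round([*s,t],4).tolist());c+=dt/n
        if ok: break
        n+=1
    print('cur',np.round(p,4),round(cur,2));[print(o) for o in out]
def outline(P,zlo,zhi,ctr,rad):
    """rectangle fit/PCA of points in z band near ctr"""
    Q=P.reshape(-1,3);k=(Q[:,2]>zlo)&(Q[:,2]<zhi)&(np.hypot(Q[:,0]-ctr[0],Q[:,1]-ctr[1])<rad);Q=Q[k]
    return Q
E
python3 - <<'E'
from h import *
s,C,st=shot('top')
for l in ['shoe_seat','half_sole_mid','outsole_mid','top_piece_mid','heel_lift_mid']:
    for r in ctrl.regions_of(l,'top')[:3]:
        P=C[r['mask']];P=P[~np.isnan(P[:,0])]
        if l=='shoe_seat':P=P[P[:,2]>.125]
        q=P[:,:2];c=q.mean(0);u,_,v=np.linalg.svd(q-c,full_matrices=False)
        v0=v[0]*np.sign(v[0,0]);e=(q-c)@v0
        print(l,np.round(c,3),'ang',round(np.degrees(np.arctan2(v0[1],v0[0])),1),'ext',np.round([e.min(),e.max()],3),np.round(np.median(P[:,2]),3),len(q))
w=ctrl.snapshot('wrist');print(np.round(w['T_tool_cam'],3),w['fovy'],w['k1'],w['cx'],w['cy'])
plan(.60,-.165,.33,-16)
E
```

```text
shoe_seat [ 0.584 -0.165] ang -21.0 ext [-0.101  0.098] 0.134 1860
half_sole_mid [0.576 0.176] ang 2.9 ext [-0.1    0.096] 0.006 1472
half_sole_mid [0.473 0.389] ang 19.5 ext [-0.046  0.054] 0.006 875
outsole_mid [0.284 0.408] ang -81.6 ext [-0.095  0.102] 0.006 1654
outsole_mid [0.327 0.171] ang -70.9 ext [-0.094  0.102] 0.006 1569
outsole_mid [0.577 0.176] ang 2.3 ext [-0.099  0.094] 0.006 1434
top_piece_mid [0.456 0.008] ang 50.8 ext [-0.027  0.024] 0.006 358
heel_lift_mid [ 0.453 -0.384] ang 56.6 ext [-0.029  0.029] 0.011 362
[[ 0.001 -0.958 -0.286  0.08 ]
 [ 1.     0.001 -0.    -0.   ]
 [ 0.001 -0.286  0.958 -0.152]
 [ 0.     0.     0.     1.   ]] 70.91284963249007 -0.005851825864587735 319.87627964331557 233.4822034771957
cur [ 0.1908 -0.6213  0.2326] 17.07
[0.8753, -0.5269, -0.1623, 0.0367]
[0.8088, -0.6242, -0.1623, 0.0367]
[0.7315, -0.7132, -0.1623, 0.0367]
[0.6445, -0.7927, -0.1623, 0.0367]
[0.5489, -0.8616, -0.1623, 0.0367]
```

arm_command(rows=[{"tx": 0.22,"ty": -0.13,"tz": -0.04,"turn": 0.01},{"tx": 0.44,"ty": -0.26,"tz": -0.08,"turn": 0.02},{"tx": 0.66,"ty": -0.4,"tz": -0.12,"turn": 0.03},{"tx": 0.875,"ty": -0.527,"tz": -0.16,"turn": 0.04},{"tx": 0.875,"ty": -0.527,"tz": -0.16,"turn": 0.04},{"tx": 0.875,"ty": -0.527,"tz": -0.16,"turn": 0.04},{"tx": 0.875,"ty": -0.527,"tz": -0.16,"turn": 0.04},{"tx": 0.875,"ty": -0.527,"tz": -0.16,"turn": 0.04}])

```text
clock: 1.92
eef_pos: [0.2708, -0.5313, 0.2516]
tool_rot: [[0.986, 0.169, -0.001], [0.169, -0.986, -0.0], [-0.001, 0.0, -1.0]]
contact_force: [0.4, -0.0, -0.4]
opening: 0.0931
finger_force: 0.0
```

arm_command(rows=[{"tx": 0.1,"ty": -0.08,"tz": -0.02,"turn": 0.005},{"tx": 0.2,"ty": -0.16,"tz": -0.04,"turn": 0.01},{"tx": 0.3,"ty": -0.24,"tz": -0.06,"turn": 0.015},{"tx": 0.4,"ty": -0.32,"tz": -0.08,"turn": 0.02},{"tx": 0.5,"ty": -0.4,"tz": -0.1,"turn": 0.025},{"tx": 0.6,"ty": -0.48,"tz": -0.12,"turn": 0.03},{"tx": 0.7,"ty": -0.55,"tz": -0.14,"turn": 0.035},{"tx": 0.8,"ty": -0.63,"tz": -0.16,"turn": 0.04}])

```text
clock: 2.58
eef_pos: [0.3532, -0.4403, 0.2708]
tool_rot: [[0.999, 0.042, -0.001], [0.042, -0.999, -0.0], [-0.001, 0.0, -1.0]]
contact_force: [-0.1, -0.2, -0.3]
opening: 0.0931
finger_force: 0.0
```

arm_command(rows=[{"tx": 0.09,"ty": -0.09,"tz": -0.02,"turn": 0.005},{"tx": 0.18,"ty": -0.18,"tz": -0.04,"turn": 0.01},{"tx": 0.27,"ty": -0.27,"tz": -0.06,"turn": 0.015},{"tx": 0.36,"ty": -0.36,"tz": -0.08,"turn": 0.02},{"tx": 0.45,"ty": -0.45,"tz": -0.08,"turn": 0.025},{"tx": 0.54,"ty": -0.54,"tz": -0.08,"turn": 0.03},{"tx": 0.63,"ty": -0.63,"tz": -0.08,"turn": 0.035},{"tx": 0.72,"ty": -0.72,"tz": -0.08,"turn": 0.04}])

```text
clock: 3.25
eef_pos: [0.4359, -0.35, 0.2803]
tool_rot: [[0.997, -0.083, -0.001], [-0.083, -0.997, -0.0], [-0.001, 0.0, -1.0]]
contact_force: [0.0, -0.5, -0.4]
opening: 0.0927
finger_force: 0.0
```

```bash
python3 - <<'E'
from h import *
plan(.57,-.16,.29,-20);print(ctrl.read_state()['clock'])
E
```

```text
cur [ 0.4359 -0.35    0.2803] -4.76
[0.4912, -0.8354, -0.0403, 0.0423]
[0.3761, -0.8931, -0.0403, 0.0423]
3.25
```

```bash
python3 - <<'E'
from h import *
s,C,st=shot('wrist','w_heel')
np.savez('w_heel.npz',C=C,col=s['color'])
for l in ['heel_lift_mid']:
    for r in ctrl.regions_of(l,'wrist')[:3]:
        P=C[r['mask']];P=P[~np.isnan(P[:,0])];print(r['p'],r['bbox'],np.round(P.mean(0),4),len(P))
        rect=cv2.minAreaRect((P[:,:2]*1000).astype(np.float32));print(rect)
E
```

```text
0.55 [325.9, 159.7, 365.8, 201.8] [ 0.4535 -0.3865  0.0107] 1470
((449.39813232421875, -387.214599609375), (53.51508712768555, 50.97835922241211), 4.095692157745361)
```

arm_command(rows=[{"tx": 0.06,"ty": -0.1,"tz": -0.005,"turn": 0.005},{"tx": 0.12,"ty": -0.2,"tz": -0.01,"turn": 0.01},{"tx": 0.18,"ty": -0.3,"tz": -0.015,"turn": 0.015},{"tx": 0.24,"ty": -0.4,"tz": -0.02,"turn": 0.02},{"tx": 0.3,"ty": -0.5,"tz": -0.025,"turn": 0.025},{"tx": 0.36,"ty": -0.6,"tz": -0.03,"turn": 0.03},{"tx": 0.42,"ty": -0.7,"tz": -0.035,"turn": 0.035},{"tx": 0.49,"ty": -0.83,"tz": -0.04,"turn": 0.042}])

```text
clock: 4.02
eef_pos: [0.5016, -0.2573, 0.2853]
tool_rot: [[0.977, -0.215, -0.001], [-0.215, -0.977, -0.002], [-0.001, 0.002, -1.0]]
contact_force: [0.1, -1.0, 0.3]
opening: 0.0931
finger_force: 0.0
```

arm_command(rows=[{"tx": 0.06,"ty": -0.14,"tz": -0.005,"turn": 0.006},{"tx": 0.12,"ty": -0.28,"tz": -0.01,"turn": 0.012},{"tx": 0.18,"ty": -0.42,"tz": -0.015,"turn": 0.018},{"tx": 0.24,"ty": -0.56,"tz": -0.02,"turn": 0.024},{"tx": 0.3,"ty": -0.7,"tz": -0.025,"turn": 0.03},{"tx": 0.376,"ty": -0.893,"tz": -0.04,"turn": 0.042},{"tx": 0.376,"ty": -0.893,"tz": -0.04,"turn": 0.042},{"tx": 0.376,"ty": -0.893,"tz": -0.04,"turn": 0.042}])

```text
clock: 4.68
eef_pos: [0.5696, -0.1596, 0.2899]
tool_rot: [[0.942, -0.335, -0.001], [-0.335, -0.942, -0.001], [-0.0, 0.001, -1.0]]
contact_force: [-1.4, -0.2, -0.5]
opening: 0.0928
finger_force: 0.0
```

```bash
python3 - <<'E'
from h import *
s,C,st=shot('wrist','w_shoe')
np.savez('w_shoe.npz',C=C,col=s['color'])
k=(C[...,2]>.125)&(C[...,2]<.145)
P=C[k];print(len(P),np.median(P[:,2]),np.percentile(P[:,2],[2,98]))
rect=cv2.minAreaRect((P[:,:2]*1000).astype(np.float32));print(rect)
cv2.imwrite('pics/two.png',np.hstack([cv2.resize(cv2.imread('pics/w_heel.png'),(400,300)),cv2.resize(s['color'][:,:,::-1],(400,300))]))
E
```

```text
10966 0.13472146407601726 [0.1329454  0.13623864]
((582.6666870117188, -167.3567657470703), (66.13929748535156, 199.3602294921875), 69.79097747802734)
```

View pics/two.png

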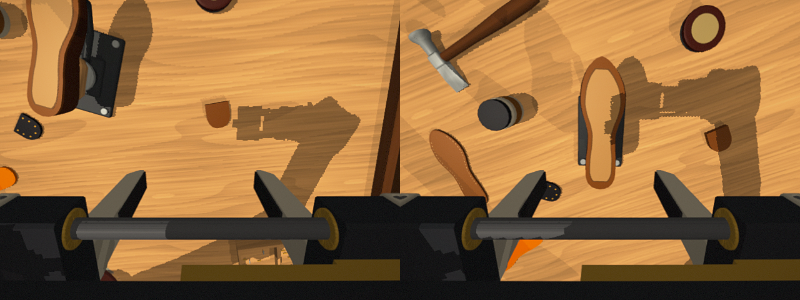

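```bash
python3 - <<'E'
from h import *
plan(.565,.176,.16,2.6)
E
```

```text
cur [ 0.5688 -0.1611  0.2899] -19.73
[-0.3262, -0.8778, 0.361, -0.0414]
[-0.2097, -0.9126, 0.361, -0.0414]
[-0.0897, -0.9321, 0.361, -0.0414]
```

arm_command(rows=[{"tx": -0.04,"ty": -0.11,"tz": 0.0,"turn": -0.005},{"tx": -0.08,"ty": -0.22,"tz": 0.0,"turn": -0.01},{"tx": -0.12,"ty": -0.33,"tz": 0.05,"turn": -0.015},{"tx": -0.16,"ty": -0.44,"tz": 0.1,"turn": -0.02},{"tx": -0.2,"ty": -0.55,"tz": 0.17,"turn": -0.025},{"tx": -0.24,"ty": -0.66,"tz": 0.23,"turn": -0.03},{"tx": -0.28,"ty": -0.77,"tz": 0.3,"turn": -0.035},{"tx": -0.326,"ty": -0.878,"tz": 0.361,"turn": -0.041}])

```text
clock: 5.4
eef_pos: [0.5678, -0.0446, 0.2457]
tool_rot: [[0.978, -0.21, -0.001], [-0.21, -0.978, 0.0], [-0.001, -0.0, -1.0]]
contact_force: [0.5, -0.5, -0.7]
opening: 0.0932
finger_force: 0.0
```

arm_command(rows=[{"tx": -0.025,"ty": -0.11,"tz": 0.045,"turn": -0.005},{"tx": -0.05,"ty": -0.22,"tz": 0.09,"turn": -0.01},{"tx": -0.075,"ty": -0.33,"tz": 0.135,"turn": -0.015},{"tx": -0.1,"ty": -0.44,"tz": 0.18,"turn": -0.02},{"tx": -0.125,"ty": -0.55,"tz": 0.225,"turn": -0.025},{"tx": -0.15,"ty": -0.66,"tz": 0.27,"turn": -0.03},{"tx": -0.175,"ty": -0.77,"tz": 0.31,"turn": -0.035},{"tx": -0.21,"ty": -0.913,"tz": 0.361,"turn": -0.041}])

```text
clock: 6.07
eef_pos: [0.5671, 0.0662, 0.2034]
tool_rot: [[0.996, -0.085, 0.001], [-0.085, -0.996, -0.001], [0.001, 0.001, -1.0]]
contact_force: [0.5, 0.4, -0.1]
opening: 0.0929
finger_force: 0.0
```

arm_command(rows=[{"tx": -0.015,"ty": -0.14,"tz": 0.06,"turn": -0.006},{"tx": -0.03,"ty": -0.28,"tz": 0.12,"turn": -0.012},{"tx": -0.045,"ty": -0.42,"tz": 0.18,"turn": -0.018},{"tx": -0.06,"ty": -0.56,"tz": 0.24,"turn": -0.024},{"tx": -0.075,"ty": -0.75,"tz": 0.3,"turn": -0.03},{"tx": -0.09,"ty": -0.932,"tz": 0.361,"turn": -0.042},{"tx": -0.09,"ty": -0.932,"tz": 0.361,"turn": -0.042},{"tx": -0.09,"ty": -0.932,"tz": 0.361,"turn": -0.042}])

```text
clock: 6.73
eef_pos: [0.5648, 0.1803, 0.1596]
tool_rot: [[0.999, 0.05, -0.001], [0.05, -0.999, 0.0], [-0.001, -0.0, -1.0]]
contact_force: [0.6, -0.4, -0.1]
opening: 0.0932
finger_force: 0.0
```

```bash
cat >> h.py <<'E'
def part(C,lab,cam='wrist',i=0):
    r=ctrl.regions_of(lab,cam)[i];print(lab,round(r['p'],2),np.round(r['bbox']));return r
def contour(P,res=.0005):
    """outer contour (m) of world xy points via a filled raster"""
    o=P[:,:2].min(0)-.02;n=((P[:,:2].max(0)+.02-o)/res).astype(int)
    im=np.zeros(n[::-1],np.uint8);q=((P[:,:2]-o)/res).astype(int);im[q[:,1],q[:,0]]=255
    im=cv2.morphologyEx(im,cv2.MORPH_CLOSE,cv2.getStructuringElement(2,(9,9)))
    c=max(cv2.findContours(im,cv2.RETR_EXTERNAL,cv2.CHAIN_APPROX_NONE)[0],key=cv2.contourArea)[:,0]
    return c*res+o,im
from scipy.spatial import cKDTree
from scipy.optimize import least_squares
def register(A,B,th0,c=None):
    """rigid (th, t) with B ~ R(th)(A-ca)+t ; th0 deg; returns th deg, ca, t, rms"""
    ca=A.mean(0) if c is None else np.array(c);T=cKDTree(B)
    def mv(p): a=p[0];R=np.array([[np.cos(a),-np.sin(a)],[np.sin(a),np.cos(a)]]);return (A-ca)@R.T+p[1:]
    def f(p):
        q=mv(p);return np.concatenate([T.query(q)[0],cKDTree(q).query(B)[0]])
    best=None
    for d in (-8,0,8):
        r=least_squares(f,[np.radians(th0+d),*(B.mean(0))],loss='soft_l1',f_scale=.002,x_scale=[.1,.01,.01],diff_step=1e-4)
        if best is None or r.cost<best.cost:best=r
    return np.degrees(best.x[0]),ca,best.x[1:],np.sqrt(np.mean(f(best.x)**2))
E
python3 - <<'E'
from h import *
s,C,st=shot('wrist','w_out');r=part(C,'outsole_mid')
np.savez('w_out.npz',C=C,col=s['color'],m=r['mask'])
k=(C[...,2]>.003)&(C[...,2]<.012)&(np.hypot(C[...,0]-.577,C[...,1]-.176)<.12)
for nm,P in (('z',C[k]),('mask',C[r['mask']])):
    P=P[~np.isnan(P[:,0])];print(nm,len(P),np.median(P[:,2]),cv2.minAreaRect((P[:,:2]*1000).astype(np.float32)))
print(np.nanmedian(C[...,2]),st['eef_pos'])
v=s['color'][:,:,::-1].copy();v[k]=v[k]//2+np.array([0,120,0],np.uint8)
cs=cv2.findContours(r['mask'].astype(np.uint8),cv2.RETR_EXTERNAL,cv2.CHAIN_APPROX_NONE)[0];cv2.drawContours(v,cs,-1,(255,0,0),1)
cv2.imwrite('pics/out_m.png',v)
E
```

```text
outsole_mid 0.84 [162. 421. 204. 449.]
z 10754 0.005505759219383094 ((574.3121337890625, 174.13381958007812), (199.6810760498047, 63.58606719970703), 2.1787612438201904)
mask 932 0.00516872852816036 ((294.8985900878906, 325.68182373046875), (40.43485641479492, 48.3088264465332), 65.97826385498047)
0.00016587980690069282 [0.56483335 0.18031056 0.1596317 ]
```

View pics/out_m.png

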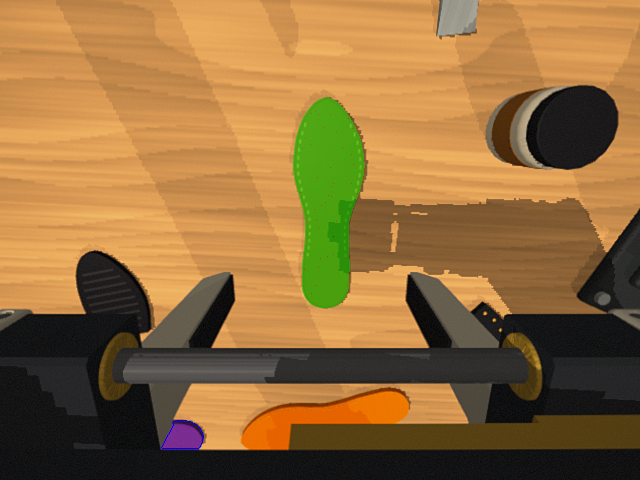

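```bash
cat > fit.py <<'E'
from h import *
C=np.load('w_out.npz')['C'];k=(C[...,2]>.003)&(C[...,2]<.012)&(np.hypot(C[...,0]-.577,C[...,1]-.176)<.12)
A,_=contour(C[k]);S=np.load('w_shoe.npz')['C'];k=(S[...,2]>.129)&(S[...,2]<.142)
B,_=contour(S[k])
def widths(c,th,nm):
    a=np.radians(th);X=np.array([np.cos(a),np.sin(a)]);Y=np.array([-X[1],X[0]]);u=c@X;v=c@Y;u0=u.min()
    print(nm,'len',round(np.ptp(u),4))
    for d in (.013,.026,.045,.07,.08,.088,.095,.105,.13,.142,.155,.18,.195):
        m=abs(u-u0-d)<.002;w=v[m];lo=w[w<np.median(v)].mean();hi=w[w>np.median(v)].mean()
        print(d,'w %.4f mid %.4f'%(hi-lo,(hi+lo)/2-np.median(v)),np.round((u0+d)*X+(hi+lo)/2*Y,4))
if __name__=='__main__':
    widths(A,2.2,'out');widths(B,-20.2,'shoe')
    for c in ([.565,.1747],):
        r=register(A,B,-22.4,c);print(r)
E
python3 fit.py
```

```text
out len 0.1996
0.013 w 0.0393 mid -0.0006 [0.4875 0.1719]
0.026 w 0.0450 mid -0.0008 [0.5005 0.1721]
0.045 w 0.0455 mid -0.0009 [0.5195 0.1728]
0.07 w 0.0410 mid -0.0012 [0.5445 0.1734]
0.08 w 0.0403 mid -0.0013 [0.5545 0.1738]
0.088 w 0.0401 mid -0.0011 [0.5625 0.1742]
0.095 w 0.0419 mid -0.0015 [0.5695 0.1741]
0.105 w 0.0467 mid -0.0017 [0.5795 0.1743]
0.13 w 0.0605 mid -0.0019 [0.6045 0.175 ]
0.142 w 0.0627 mid -0.0018 [0.6164 0.1756]
0.155 w 0.0601 mid -0.0014 [0.6294 0.1765]
0.18 w 0.0432 mid 0.0005 [0.6543 0.1793]
0.195 w 0.0185 mid 0.0014 [0.6693 0.1808]
shoe len 0.1994
0.013 w 0.0396 mid -0.0001 [ 0.502 -0.135]
0.026 w 0.0456 mid -0.0002 [ 0.5141 -0.1396]
0.045 w 0.0455 mid -0.0007 [ 0.5318 -0.1466]
0.07 w 0.0419 mid -0.0009 [ 0.5552 -0.1555]
0.08 w 0.0405 mid -0.0014 [ 0.5644 -0.1593]
0.088 w 0.0408 mid -0.0013 [ 0.5719 -0.1621]
0.095 w 0.0425 mid -0.0015 [ 0.5784 -0.1647]
0.105 w 0.0468 mid -0.0024 [ 0.5875 -0.1689]
0.13 w 0.0605 mid -0.0029 [ 0.6108 -0.178 ]
0.142 w 0.0624 mid -0.0027 [ 0.6221 -0.182 ]
0.155 w 0.0608 mid -0.0021 [ 0.6345 -0.1859]
0.18 w 0.0438 mid -0.0009 [ 0.6584 -0.1934]
0.195 w 0.0181 mid -0.0003 [ 0.6727 -0.198 ]
(np.float64(-23.07667709154912), array([0.565 , 0.1747]), array([ 0.57430954, -0.16263932]), np.float64(0.00044106738712532096))
```

```bash
python3 - <<'E'
from h import *
plan(.5625,.1742,.016,2.2)
E
```

```text
cur [0.5659 0.1772 0.1604] 2.58
[-0.0147, 0.0117, 0.6016, 0.0011]
[-0.0147, 0.0117, 0.6016, 0.0011]
```

arm_command(rows=[{"tx": -0.029,"ty": 0.024,"tz": 0.15,"turn": 0.002},{"tx": -0.029,"ty": 0.024,"tz": 0.3,"turn": 0.002},{"tx": -0.029,"ty": 0.024,"tz": 0.45,"turn": 0.002},{"tx": -0.029,"ty": 0.024,"tz": 0.6,"turn": 0.002},{"tx": -0.029,"ty": 0.024,"tz": 0.75,"turn": 0.002},{"tx": -0.029,"ty": 0.024,"tz": 0.88,"turn": 0.002},{"tx": -0.029,"ty": 0.024,"tz": 0.95,"turn": 0.002},{"tx": -0.029,"ty": 0.024,"tz": 1.0,"turn": 0.002}])

```text
clock: 7.5
eef_pos: [0.5624, 0.1736, 0.0397]
tool_rot: [[0.999, 0.038, -0.0], [0.038, -0.999, -0.001], [-0.0, 0.001, -1.0]]
contact_force: [-0.2, 0.0, -0.3]
opening: 0.093
finger_force: 0.0
```

arm_command(rows=[{"tz": 0.05},{"tz": 0.1},{"tz": 0.14},{"tz": 0.17},{"tz": 0.19},{"tz": 0.2},{"tz": 0.2},{"tz": 0.2}])

```text
invalid input at $.rows[0]: expected keys tx, ty, tz, turn
```

arm_command(rows=[{"tz": 0},{"tz": 0},{"tz": 0},{"tz": 0},{"tz": 0},{"tz": 0},{"tz": 0},{"tz": 0}], hand=-1)

```text
invalid input at $.rows[0]: expected keys tx, ty, tz, turn
```

arm_command(rows=[{"tx": 0,"ty": 0,"tz": 0.05,"turn": 0},{"tx": 0,"ty": 0,"tz": 0.1,"turn": 0},{"tx": 0,"ty": 0,"tz": 0.14,"turn": 0},{"tx": 0,"ty": 0,"tz": 0.17,"turn": 0},{"tx": 0,"ty": 0,"tz": 0.19,"turn": 0},{"tx": 0,"ty": 0,"tz": 0.2,"turn": 0},{"tx": 0,"ty": 0,"tz": 0.2,"turn": 0},{"tx": 0,"ty": 0,"tz": 0.2,"turn": 0}])

```text
clock: 8.17
eef_pos: [0.5624, 0.1753, 0.0165]
tool_rot: [[0.999, 0.04, 0.0], [0.04, -0.999, 0.0], [0.0, -0.0, -1.0]]
contact_force: [-0.2, 0.7, -0.1]
opening: 0.0928
finger_force: 0.0
```

arm_command(rows=[{"tx": 0,"ty": 0,"tz": 0,"turn": 0},{"tx": 0,"ty": 0,"tz": 0,"turn": 0},{"tx": 0,"ty": 0,"tz": 0,"turn": 0},{"tx": 0,"ty": 0,"tz": 0,"turn": 0},{"tx": 0,"ty": 0,"tz": 0,"turn": 0},{"tx": 0,"ty": 0,"tz": 0,"turn": 0},{"tx": 0,"ty": 0,"tz": 0,"turn": 0},{"tx": 0,"ty": 0,"tz": 0,"turn": 0}], hand=-1)

```text
clock: 8.83
eef_pos: [0.5622, 0.1752, 0.0163]
tool_rot: [[0.999, 0.04, -0.0], [0.04, -0.999, -0.0], [-0.0, 0.0, -1.0]]
contact_force: [1.1, 0.0, 0.7]
opening: 0.0444
finger_force: 0.2
```

arm_command(rows=[{"tx": 0,"ty": 0,"tz": 0,"turn": 0},{"tx": 0,"ty": 0,"tz": 0,"turn": 0},{"tx": 0,"ty": 0,"tz": 0,"turn": 0},{"tx": 0,"ty": 0,"tz": 0,"turn": 0},{"tx": 0,"ty": 0,"tz": -0.1,"turn": 0},{"tx": 0,"ty": 0,"tz": -0.2,"turn": 0},{"tx": 0,"ty": 0,"tz": -0.35,"turn": 0},{"tx": 0,"ty": 0,"tz": -0.5,"turn": 0}])

```text
clock: 9.5
eef_pos: [0.5622, 0.1754, 0.0779]
tool_rot: [[0.999, 0.04, 0.0], [0.04, -0.999, 0.0], [0.0, -0.0, -1.0]]
contact_force: [1.2, 0.6, -1.5]
opening: 0.0415
finger_force: 30.0
```

arm_command(rows=[{"tx": 0,"ty": 0,"tz": -0.1,"turn": 0},{"tx": 0,"ty": 0,"tz": -0.25,"turn": 0},{"tx": 0,"ty": 0,"tz": -0.4,"turn": 0},{"tx": 0,"ty": 0,"tz": -0.55,"turn": 0},{"tx": 0,"ty": 0,"tz": -0.7,"turn": 0},{"tx": 0,"ty": 0,"tz": -0.85,"turn": 0},{"tx": 0,"ty": 0,"tz": -0.95,"turn": 0},{"tx": 0,"ty": 0,"tz": -1.0,"turn": 0}])

```text
clock: 10.17
eef_pos: [0.5633, 0.1757, 0.1998]
tool_rot: [[0.999, 0.04, 0.005], [0.04, -0.999, 0.002], [0.005, -0.002, -1.0]]
contact_force: [0.6, 1.1, -0.1]
opening: 0.0416
finger_force: 30.0
```

```bash
cat > inhand.py <<'E'
from h import *
import sys
nm=sys.argv[1];d=float(sys.argv[2]) # d: max half size
s,C,st=shot('wrist',nm);p=np.array(st['eef_pos']);R=np.array(st['tool_rot']).reshape(3,3)
T=(C-p)@R  # tool coords
k=(T[...,2]>-.006)&(T[...,2]<.022)&(abs(T[...,0])<.16)&(abs(T[...,1])<.05)
k&=~np.isnan(C[...,0])
n,lab,stt,cen=cv2.connectedComponentsWithStats(k.astype(np.uint8));i=1+np.argmax(stt[1:,4]);k=lab==i
P=T[k];print('z',np.round(np.percentile(P[:,2],[5,50,95]),4),len(P));np.savez(nm+'.npz',T=T,k=k,C=C)
A=np.c_[P[:,:2],np.ones(len(P))];print('tilt',np.linalg.lstsq(A,P[:,2],rcond=None)[0])
v=s['color'][:,:,::-1].copy();v[k]=v[k]//2+np.array([0,120,0],np.uint8);cv2.imwrite('pics/'+nm+'.png',cv2.resize(v,(400,300)))
print('opening',st['opening'],st['finger_force'],cv2.minAreaRect((P[:,:2]*1000).astype(np.float32)))
E
python3 inhand.py ih1 .1
```

```text
z [0.0096 0.0109 0.012 ] 29629
tilt [0.01123315 0.00122803 0.01011931]
opening 0.041639515332116656 29.976955354213715 ((38.645660400390625, -0.3483734130859375), (147.97544860839844, 70.83424377441406), 0.30721166729927063)
```

View pics/ih1.png

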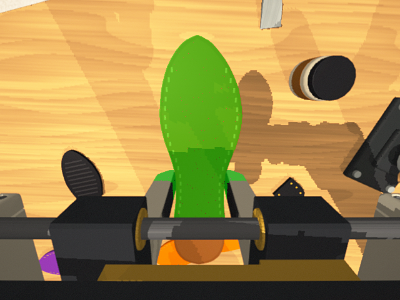

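```bash
cat >> h.py <<'E'
def Rm(d): a=np.radians(d);return np.array([[np.cos(a),-np.sin(a)],[np.sin(a),np.cos(a)]])
def reg1(F,A,th0=0):
    """one-sided: F onto contour A -> th, c, t"""
    c=F.mean(0);T=cKDTree(A);f=lambda p:T.query((F-c)@Rm(np.degrees(p[0])).T+p[1:])[0]
    r=least_squares(f,[np.radians(th0),*c],loss='soft_l1',f_scale=.001,x_scale=[.1,.01,.01],diff_step=1e-4)
    return np.degrees(r.x[0]),c,r.x[1:],np.sqrt(np.mean(f(r.x)**2))
E
python3 - <<'E'
from fit import *
d=np.load('ih1.npz');T,k,Cc=d['T'],d['k'],d['C'];st=ctrl.read_state()
kk=k&(T[...,0]>.01);im=contour(Cc[kk])[0]
p=np.array(st['eef_pos']);R=np.array(st['tool_rot']);psi=np.degrees(np.arctan2(R[1,0],R[0,0]))
F=im;x=(F-p[:2])@R[:2,0];F=F[x>.025]
t1=reg1(F,A);print('inhand->bench',t1[0],t1[2]-t1[1],t1[3])
t2=register(A,B,-22.4,[.565,.1747]);print(t2)
q=Rm(t1[0])@(p[:2]-t1[1])+t1[2];q=Rm(t2[0])@(q-t2[1])+t2[2]
print('target',q,psi+t1[0]+t2[0])
plan(q[0],q[1],.22,psi+t1[0]+t2[0])
E
```

```text
inhand->bench 0.0417584153302069 [-0.00134905 -0.00185755] 0.0003848219882106372
(np.float64(-23.07667709154912), array([0.565 , 0.1747]), array([ 0.57430954, -0.16263932]), np.float64(0.00044106738712532096))
target [ 0.57129533 -0.16224881] -20.72891677205587
cur [0.5634 0.1758 0.1999] 2.31
[-0.0159, 0.9391, -0.0558, 0.0427]
[0.1097, 0.9328, -0.0558, 0.0427]
[0.2333, 0.9098, -0.0558, 0.0427]
```

arm_command(rows=[{"tx": 0,"ty": 0.05,"tz": -0.01,"turn": 0.003},{"tx": 0,"ty": 0.15,"tz": -0.02,"turn": 0.006},{"tx": 0,"ty": 0.27,"tz": -0.03,"turn": 0.012},{"tx": 0,"ty": 0.4,"tz": -0.04,"turn": 0.018},{"tx": -0.005,"ty": 0.53,"tz": -0.05,"turn": 0.025},{"tx": -0.01,"ty": 0.66,"tz": -0.056,"turn": 0.03},{"tx": -0.012,"ty": 0.8,"tz": -0.056,"turn": 0.036},{"tx": -0.016,"ty": 0.939,"tz": -0.056,"turn": 0.0427}])

```text
clock: 10.88
eef_pos: [0.5647, 0.0601, 0.203]
tool_rot: [[0.995, -0.097, -0.0], [-0.097, -0.995, -0.0], [-0.0, 0.0, -1.0]]
contact_force: [0.4, -0.7, -1.4]
opening: 0.042
finger_force: 30.0
```

arm_command(rows=[{"tx": 0.014,"ty": 0.12,"tz": -0.01,"turn": 0.005},{"tx": 0.028,"ty": 0.24,"tz": -0.02,"turn": 0.01},{"tx": 0.042,"ty": 0.36,"tz": -0.03,"turn": 0.015},{"tx": 0.056,"ty": 0.48,"tz": -0.04,"turn": 0.02},{"tx": 0.07,"ty": 0.6,"tz": -0.05,"turn": 0.025},{"tx": 0.084,"ty": 0.72,"tz": -0.056,"turn": 0.03},{"tx": 0.098,"ty": 0.83,"tz": -0.056,"turn": 0.036},{"tx": 0.11,"ty": 0.933,"tz": -0.056,"turn": 0.0427}])

```text
clock: 11.55
eef_pos: [0.5676, -0.0517, 0.2098]
tool_rot: [[0.974, -0.228, 0.0], [-0.228, -0.974, -0.0], [0.0, 0.0, -1.0]]
contact_force: [-0.1, 0.2, -1.0]
opening: 0.0419
finger_force: 30.0
```

arm_command(rows=[{"tx": 0.03,"ty": 0.12,"tz": -0.01,"turn": 0.006},{"tx": 0.06,"ty": 0.26,"tz": -0.02,"turn": 0.014},{"tx": 0.1,"ty": 0.42,"tz": -0.03,"turn": 0.022},{"tx": 0.15,"ty": 0.58,"tz": -0.04,"turn": 0.03},{"tx": 0.19,"ty": 0.73,"tz": -0.05,"turn": 0.036},{"tx": 0.22,"ty": 0.85,"tz": -0.056,"turn": 0.04},{"tx": 0.233,"ty": 0.91,"tz": -0.056,"turn": 0.0427},{"tx": 0.233,"ty": 0.91,"tz": -0.056,"turn": 0.0427}])

```text
clock: 12.22
eef_pos: [0.5695, -0.1657, 0.2164]
tool_rot: [[0.934, -0.358, -0.0], [-0.358, -0.934, -0.001], [0.0, 0.001, -1.0]]
contact_force: [0.5, -0.3, -0.1]
opening: 0.0422
finger_force: 30.0
```

```bash
python3 - <<'E'
from h import *
plan(.5713,-.1622,.1522,-20.73)
E
```

```text
cur [ 0.5695 -0.1657  0.2164] -21.01
[0.0032, -0.0327, 0.535, -0.0015]
```

arm_command(rows=[{"tx": 0,"ty": 0,"tz": 0.05,"turn": 0},{"tx": 0,"ty": 0,"tz": 0.15,"turn": 0},{"tx": 0,"ty": 0,"tz": 0.25,"turn": 0},{"tx": 0,"ty": 0,"tz": 0.33,"turn": 0},{"tx": 0,"ty": 0,"tz": 0.38,"turn": 0},{"tx": 0,"ty": 0,"tz": 0.4,"turn": 0},{"tx": 0,"ty": 0,"tz": 0.4,"turn": 0},{"tx": 0,"ty": 0,"tz": 0.4,"turn": 0}])

```text
clock: 12.88
eef_pos: [0.5704, -0.1626, 0.1687]
tool_rot: [[0.935, -0.354, 0.001], [-0.354, -0.935, 0.0], [0.001, -0.0, -1.0]]
contact_force: [0.5, 0.6, -1.0]
opening: 0.0419
finger_force: 30.0
```

```bash
python3 - <<'E'
from h import *
s,C,st=shot('wrist','w_pl1')
plan(.5713,-.1622,.1522,-20.73)
cv2.imwrite('pics/w_pl1.png',s['color'][60:360,160:480,::-1])
E
```

```text
cur [ 0.5705 -0.1628  0.169 ] -20.74
[0.0045, -0.0069, 0.1401, -0.0]
```

View pics/w_pl1.png

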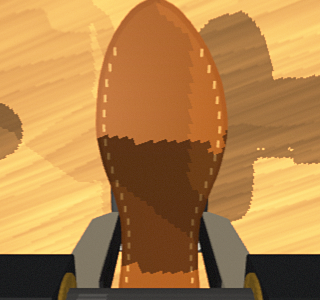

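arm_command(rows=[{"tx": 0.0045,"ty": -0.007,"tz": 0.03,"turn": 0},{"tx": 0.0045,"ty": -0.007,"tz": 0.06,"turn": 0},{"tx": 0.0045,"ty": -0.007,"tz": 0.09,"turn": 0},{"tx": 0.0045,"ty": -0.007,"tz": 0.11,"turn": 0},{"tx": 0.0045,"ty": -0.007,"tz": 0.13,"turn": 0},{"tx": 0.0045,"ty": -0.007,"tz": 0.143,"turn": 0},{"tx": 0.0045,"ty": -0.007,"tz": 0.143,"turn": 0},{"tx": 0.0045,"ty": -0.007,"tz": 0.143,"turn": 0}])

```text
clock: 13.6
eef_pos: [0.5708, -0.1623, 0.1513]
tool_rot: [[0.935, -0.354, -0.0], [-0.354, -0.935, 0.0], [-0.0, -0.0, -1.0]]
contact_force: [-1.5, -0.8, -0.0]
opening: 0.0419
finger_force: 30.0
```

```bash
python3 - <<'E'
from h import *
print(ctrl.read_state()['contact_force'])
plan(.5713,-.1622,.1517,-20.73)
E
```

```text
[-1.53609156 -0.78355608 -0.02793664]
cur [ 0.5708 -0.1623  0.1513] -20.76
[0.0035, -0.0021, -0.0031, -0.0001]
```

arm_command(rows=[{"tx": 0,"ty": 0,"tz": 0,"turn": 0},{"tx": 0,"ty": 0,"tz": 0,"turn": 0},{"tx": 0,"ty": 0,"tz": 0,"turn": 0},{"tx": 0,"ty": 0,"tz": 0,"turn": 0},{"tx": 0,"ty": 0,"tz": 0,"turn": 0},{"tx": 0,"ty": 0,"tz": 0,"turn": 0},{"tx": 0,"ty": 0,"tz": 0,"turn": 0},{"tx": 0,"ty": 0,"tz": -0.02,"turn": 0}], hand=1)

```text
clock: 14.27
eef_pos: [0.5705, -0.1622, 0.1534]
tool_rot: [[0.935, -0.354, -0.001], [-0.354, -0.935, 0.0], [-0.001, 0.0, -1.0]]
contact_force: [0.2, -0.6, -0.8]
opening: 0.0902
finger_force: 0.0
```

arm_command(rows=[{"tx": 0,"ty": 0,"tz": -0.1,"turn": 0},{"tx": 0,"ty": 0,"tz": -0.25,"turn": 0},{"tx": 0,"ty": 0,"tz": -0.4,"turn": 0},{"tx": 0,"ty": 0,"tz": -0.6,"turn": 0},{"tx": 0,"ty": 0,"tz": -0.8,"turn": 0},{"tx": 0,"ty": 0,"tz": -1.0,"turn": 0},{"tx": 0,"ty": 0,"tz": -1.0,"turn": 0},{"tx": 0,"ty": 0,"tz": -1.0,"turn": 0}])

```text
clock: 14.93
eef_pos: [0.5715, -0.1625, 0.2752]
tool_rot: [[0.935, -0.354, 0.003], [-0.354, -0.935, -0.001], [0.003, -0.0, -1.0]]
contact_force: [-1.0, 0.6, -0.7]
opening: 0.093
finger_force: 0.0
```

```bash
python3 - <<'E'
from fit import *
s,C,st=shot('wrist','w_chk1')
k=(C[...,2]>.136)&(C[...,2]<.148);P=C[k];print(len(P),np.percentile(P[:,2],[2,50,98]))
np.savez('w_on.npz',C=C)
D,_=contour(P);print(register(D,B,0,[.5713,-.1622]))
widths(D,-20.7,'on')
plan(.46,.383,.17,19.5)
cv2.imwrite('pics/w_chk1c.png',s['color'][60:360,160:480,::-1])
E
```

```text
12172 [0.1391295  0.14054398 0.14199828]
(np.float64(0.1475754382248527), array([ 0.5713, -0.1622]), array([ 0.57186632, -0.16257945]), np.float64(0.00043166711744345925))
on len 0.1993
0.013 w 0.0400 mid 0.0009 [ 0.5018 -0.1345]
0.026 w 0.0458 mid 0.0008 [ 0.514  -0.1391]
0.045 w 0.0455 mid 0.0005 [ 0.5317 -0.1461]
0.07 w 0.0410 mid 0.0003 [ 0.555  -0.1551]
0.08 w 0.0399 mid -0.0002 [ 0.5642 -0.1591]
0.088 w 0.0400 mid -0.0003 [ 0.5716 -0.162 ]
0.095 w 0.0418 mid -0.0005 [ 0.5781 -0.1647]
0.105 w 0.0468 mid -0.0009 [ 0.5873 -0.1687]
0.13 w 0.0607 mid -0.0012 [ 0.6106 -0.1778]
0.142 w 0.0626 mid -0.0010 [ 0.6219 -0.1818]
0.155 w 0.0597 mid -0.0008 [ 0.6341 -0.1862]
0.18 w 0.0427 mid 0.0009 [ 0.6581 -0.1935]
0.195 w 0.0173 mid 0.0016 [ 0.6724 -0.1981]
cur [ 0.5706 -0.1622  0.2736] -20.75
[-0.4943, -0.7844, 0.1727, -0.0447]
[-0.3796, -0.8459, 0.1727, -0.0447]
[-0.2574, -0.8907, 0.1727, -0.0447]
[-0.1301, -0.918, 0.1727, -0.0447]
[-0.0002, -0.9271, 0.1727, -0.0447]
```

View pics/w_chk1c.png

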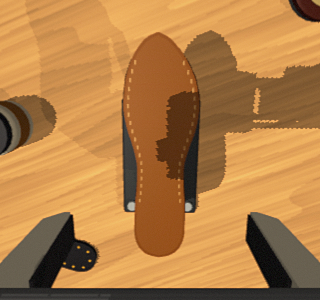

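arm_command(rows=[{"tx": -0.06,"ty": -0.1,"tz": 0.0,"turn": -0.005},{"tx": -0.12,"ty": -0.2,"tz": 0.0,"turn": -0.01},{"tx": -0.18,"ty": -0.3,"tz": 0.0,"turn": -0.016},{"tx": -0.24,"ty": -0.4,"tz": 0.03,"turn": -0.022},{"tx": -0.3,"ty": -0.5,"tz": 0.06,"turn": -0.028},{"tx": -0.36,"ty": -0.6,"tz": 0.1,"turn": -0.034},{"tx": -0.43,"ty": -0.7,"tz": 0.14,"turn": -0.04},{"tx": -0.494,"ty": -0.784,"tz": 0.173,"turn": -0.0447}])

```text
clock: 15.65
eef_pos: [0.5481, -0.051, 0.2521]
tool_rot: [[0.976, -0.217, -0.001], [-0.217, -0.976, 0.001], [-0.001, -0.0, -1.0]]
contact_force: [0.1, -1.0, 0.9]
opening: 0.0928
finger_force: 0.0
```

arm_command(rows=[{"tx": -0.05,"ty": -0.1,"tz": 0.02,"turn": -0.005},{"tx": -0.1,"ty": -0.21,"tz": 0.04,"turn": -0.01},{"tx": -0.15,"ty": -0.32,"tz": 0.06,"turn": -0.016},{"tx": -0.19,"ty": -0.43,"tz": 0.08,"turn": -0.022},{"tx": -0.24,"ty": -0.54,"tz": 0.1,"turn": -0.028},{"tx": -0.29,"ty": -0.65,"tz": 0.12,"turn": -0.034},{"tx": -0.34,"ty": -0.75,"tz": 0.15,"turn": -0.04},{"tx": -0.38,"ty": -0.846,"tz": 0.173,"turn": -0.0447}])

```text
clock: 16.32
eef_pos: [0.5261, 0.0574, 0.2318]
tool_rot: [[0.997, -0.079, -0.0], [-0.079, -0.997, 0.0], [-0.0, -0.0, -1.0]]
contact_force: [-0.2, -0.4, 0.9]
opening: 0.0928
finger_force: 0.0
```

arm_command(rows=[{"tx": -0.03,"ty": -0.11,"tz": 0.02,"turn": -0.005},{"tx": -0.06,"ty": -0.22,"tz": 0.04,"turn": -0.01},{"tx": -0.09,"ty": -0.33,"tz": 0.06,"turn": -0.016},{"tx": -0.12,"ty": -0.44,"tz": 0.08,"turn": -0.022},{"tx": -0.16,"ty": -0.55,"tz": 0.1,"turn": -0.028},{"tx": -0.19,"ty": -0.66,"tz": 0.12,"turn": -0.034},{"tx": -0.22,"ty": -0.78,"tz": 0.15,"turn": -0.04},{"tx": -0.257,"ty": -0.891,"tz": 0.173,"turn": -0.0447}])

```text
clock: 16.98
eef_pos: [0.5043, 0.1665, 0.2111]
tool_rot: [[0.998, 0.061, 0.0], [0.061, -0.998, 0.0], [0.0, -0.0, -1.0]]
contact_force: [-0.8, 0.6, -0.9]
opening: 0.0927
finger_force: 0.0
```

arm_command(rows=[{"tx": -0.015,"ty": -0.11,"tz": 0.02,"turn": -0.005},{"tx": -0.03,"ty": -0.22,"tz": 0.04,"turn": -0.01},{"tx": -0.045,"ty": -0.33,"tz": 0.06,"turn": -0.016},{"tx": -0.06,"ty": -0.44,"tz": 0.08,"turn": -0.022},{"tx": -0.08,"ty": -0.56,"tz": 0.1,"turn": -0.028},{"tx": -0.1,"ty": -0.68,"tz": 0.12,"turn": -0.034},{"tx": -0.115,"ty": -0.8,"tz": 0.15,"turn": -0.04},{"tx": -0.13,"ty": -0.918,"tz": 0.173,"turn": -0.0447}])

```text
clock: 17.65
eef_pos: [0.482, 0.2755, 0.1903]
tool_rot: [[0.98, 0.2, -0.0], [0.2, -0.98, 0.0], [-0.0, -0.0, -1.0]]
contact_force: [0.5, -0.2, 1.0]
opening: 0.0931
finger_force: 0.0
```

arm_command(rows=[{"tx": 0,"ty": -0.15,"tz": 0.02,"turn": -0.006},{"tx": 0,"ty": -0.3,"tz": 0.04,"turn": -0.013},{"tx": 0,"ty": -0.45,"tz": 0.06,"turn": -0.02},{"tx": 0,"ty": -0.6,"tz": 0.1,"turn": -0.028},{"tx": 0,"ty": -0.75,"tz": 0.14,"turn": -0.036},{"tx": 0,"ty": -0.87,"tz": 0.16,"turn": -0.042},{"tx": 0,"ty": -0.927,"tz": 0.173,"turn": -0.0447},{"tx": 0,"ty": -0.927,"tz": 0.173,"turn": -0.0447}])

```text
clock: 18.32
eef_pos: [0.4592, 0.3852, 0.1694]
tool_rot: [[0.942, 0.337, -0.001], [0.337, -0.942, 0.001], [-0.001, -0.001, -1.0]]
contact_force: [-1.3, 0.1, -0.8]
opening: 0.093
finger_force: 0.0
```

```bash
cat > small.py <<'E'
from fit import *
def seg(nm,ctr,rad,zlo,zhi):
    s,C,st=shot('wrist',nm);k=(C[...,2]>zlo)&(C[...,2]<zhi)&(np.hypot(C[...,0]-ctr[0],C[...,1]-ctr[1])<rad)
    n,lab,stt,_=cv2.connectedComponentsWithStats(k.astype(np.uint8));k=lab==1+np.argmax(stt[1:,4])
    np.savez(nm+'.npz',C=C,k=k);P=C[k];D,_=contour(P)
    print(len(P),'z',np.percentile(P[:,2],[3,50,97]),'floor',np.nanmedian(C[...,2]))
    r=cv2.minAreaRect((D*1000).astype(np.float32));print(r)
    v=s['color'][:,:,::-1].copy();v[k]=v[k]//2+np.array([0,110,0],np.uint8);cv2.imwrite('pics/'+nm+'_m.png',cv2.resize(v,(480,360)))
    return D
E
python3 - <<'E'
from small import *
D=seg('w_half',[.473,.389],.075,.003,.012)
On,_=contour(np.load('w_on.npz')['C'][(lambda z:(z>.136)&(z<.148))(np.load('w_on.npz')['C'][...,2])])
# place the whole-sole outline over the half sole: fit D's curved edge one-sided onto sole outline
for th in (-40,-36):
    r=reg1(D,On,th) if False else None
X=lambda th:np.array([np.cos(np.radians(th)),np.sin(np.radians(th))])
np.save('half_D.npy',D);np.save('On.npy',On)
for th in (15,18,21): 
    u=D@X(th);print(th,np.ptp(u),np.ptp(D@X(th+90)))
E
```

```text
5324 z [0.00415009 0.00546949 0.00682725] floor -4.3305025599543745e-05
((477.62725830078125, 388.30267333984375), (95.19525909423828, 64.02940368652344), 14.03624439239502)
15 0.0955183192171506 0.06395915559744159
18 0.09646916763419311 0.06374326465652605
21 0.09752267941536918 0.06371517711085753
```

View pics/w_half_m.png

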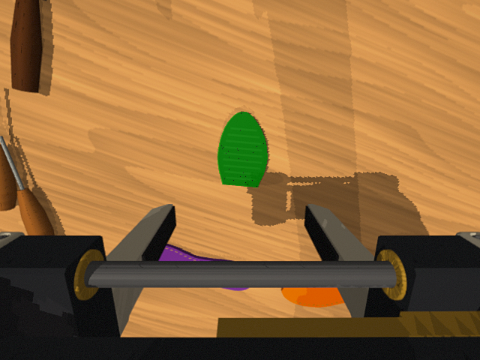

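```bash
python3 - <<'E'
from small import *
D=np.load('half_D.npy');On=np.load('On.npy')
X=lambda th:np.array([np.cos(np.radians(th)),np.sin(np.radians(th))])
u=D@X(14.);v=D@X(104.);m=(u<u.min()+.004)
e=D[m&(abs(v-v[m].mean())<.015)];d=e-e.mean(0);w=np.linalg.svd(d)[2][0];print('edge ang',np.degrees(np.arctan2(w[1],w[0]))%180-90)
widths(D,14,'half')
F=D[u>u.min()+.005];best=None
for th in (-40,-36,-32):
    # initial: shift so toe coincides
    A0=(F-F.mean(0))@Rm(th).T+np.array([.6345,-.187]);r=reg1(A0,On);
    tot=th+r[0];R=Rm(tot); # F-> R(F-Fm)+t
    t=Rm(r[0])@(np.array([.6345,-.187])-r[1])+r[2]
    print(tot,t,r[3])
np.savez('half_reg.npz',th=tot,c=F.mean(0),t=t)
g=Rm(tot)@(np.array([.4725,.387])-F.mean(0))+t
print(g)
E
```

```text
edge ang 14.920969795534944
half len 0.0952
0.013 w 0.0534 mid -0.0011 [0.4441 0.3796]
0.026 w 0.0602 mid -0.0010 [0.4567 0.3828]
0.045 w 0.0623 mid -0.0007 [0.4751 0.3877]
0.07 w 0.0491 mid 0.0013 [0.4989 0.3957]
0.08 w 0.0386 mid 0.0022 [0.5083 0.399 ]
0.088 w 0.0254 mid 0.0031 [0.5159 0.4018]
0.095 w 0.0070 mid 0.0017 [0.523  0.4021]
0.105 w nan mid nan [nan nan]
0.13 w nan mid nan [nan nan]
0.142 w nan mid nan [nan nan]
0.155 w nan mid nan [nan nan]
0.18 w nan mid nan [nan nan]
0.195 w nan mid nan [nan nan]
-35.894495419659236 [ 0.63680218 -0.18689871] 0.0003553073266307409
-35.89489866539069 [ 0.63679799 -0.18689961] 0.0003553686003904604
-35.883114998038145 [ 0.63680103 -0.18689746] 0.0003553186421254831
[ 0.62533343 -0.18338667]fit.py:9: RuntimeWarning: Mean of empty slice.
  m=abs(u-u0-d)<.002;w=v[m];lo=w[w<np.median(v)].mean();hi=w[w>np.median(v)].mean()
  ret = ret.dtype.type(ret / rcount)
```

```bash
python3 - <<'E'
from h import *
plan(.4675,.3857,.04,14.5)
E
```

```text
cur [0.4601 0.3835 0.1697] 19.54
[0.0324, 0.0016, 0.5403, 0.014]
[0.0324, 0.0001, 0.5403, 0.014]
```

arm_command(rows=[{"tx": 0.065,"ty": 0.003,"tz": 0.15,"turn": 0.01},{"tx": 0.065,"ty": 0.003,"tz": 0.3,"turn": 0.028},{"tx": 0.065,"ty": 0.003,"tz": 0.45,"turn": 0.028},{"tx": 0.065,"ty": 0.003,"tz": 0.6,"turn": 0.028},{"tx": 0.065,"ty": 0.003,"tz": 0.75,"turn": 0.028},{"tx": 0.065,"ty": 0.003,"tz": 0.88,"turn": 0.028},{"tx": 0.065,"ty": 0.003,"tz": 0.95,"turn": 0.028},{"tx": 0.065,"ty": 0.003,"tz": 1.0,"turn": 0.028}])

```text
clock: 19.03
eef_pos: [0.4684, 0.3836, 0.0492]
tool_rot: [[0.969, 0.247, -0.0], [0.247, -0.969, -0.002], [-0.001, 0.002, -1.0]]
contact_force: [-0.9, 0.8, -0.3]
opening: 0.0934
finger_force: 0.0
```

arm_command(rows=[{"tx": 0,"ty": 0,"tz": 0.06,"turn": 0},{"tx": 0,"ty": 0,"tz": 0.12,"turn": 0},{"tx": 0,"ty": 0,"tz": 0.17,"turn": 0},{"tx": 0,"ty": 0,"tz": 0.22,"turn": 0},{"tx": 0,"ty": 0,"tz": 0.25,"turn": 0},{"tx": 0,"ty": 0,"tz": 0.27,"turn": 0},{"tx": 0,"ty": 0,"tz": 0.278,"turn": 0},{"tx": 0,"ty": 0,"tz": 0.278,"turn": 0}])

```text
clock: 19.7
eef_pos: [0.4679, 0.3853, 0.0165]
tool_rot: [[0.968, 0.249, -0.0], [0.249, -0.968, 0.0], [-0.0, -0.0, -1.0]]
contact_force: [0.3, -0.5, -0.8]
opening: 0.0929
finger_force: 0.0
```

arm_command(rows=[{"tx": 0,"ty": 0,"tz": 0,"turn": 0},{"tx": 0,"ty": 0,"tz": 0,"turn": 0},{"tx": 0,"ty": 0,"tz": 0,"turn": 0},{"tx": 0,"ty": 0,"tz": 0,"turn": 0},{"tx": 0,"ty": 0,"tz": 0,"turn": 0},{"tx": 0,"ty": 0,"tz": 0,"turn": 0},{"tx": 0,"ty": 0,"tz": 0,"turn": 0},{"tx": 0,"ty": 0,"tz": 0,"turn": 0}], hand=-1)

```text
clock: 20.37
eef_pos: [0.468, 0.3853, 0.0167]
tool_rot: [[0.968, 0.249, 0.0], [0.249, -0.968, 0.0], [0.0, -0.0, -1.0]]
contact_force: [-0.3, -0.8, 0.4]
opening: 0.062
finger_force: 30.0
```

arm_command(rows=[{"tx": 0,"ty": 0,"tz": 0,"turn": 0},{"tx": 0,"ty": 0,"tz": -0.05,"turn": 0},{"tx": 0,"ty": 0,"tz": -0.15,"turn": 0},{"tx": 0,"ty": 0,"tz": -0.3,"turn": 0},{"tx": 0,"ty": 0,"tz": -0.5,"turn": 0},{"tx": 0,"ty": 0,"tz": -0.7,"turn": 0},{"tx": 0,"ty": 0,"tz": -0.9,"turn": 0},{"tx": 0,"ty": 0,"tz": -1.0,"turn": 0}])

```text
clock: 21.03
eef_pos: [0.4691, 0.3864, 0.1409]
tool_rot: [[0.968, 0.249, 0.004], [0.249, -0.968, 0.004], [0.005, -0.003, -1.0]]
contact_force: [0.8, 0.1, -0.9]
opening: 0.0625
finger_force: 30.0
```

arm_command(rows=[{"tx": 0,"ty": 0,"tz": -0.15,"turn": 0},{"tx": 0,"ty": 0,"tz": -0.3,"turn": 0},{"tx": 0,"ty": 0,"tz": -0.4,"turn": 0},{"tx": 0,"ty": 0,"tz": -0.5,"turn": 0},{"tx": 0,"ty": 0,"tz": -0.56,"turn": 0},{"tx": 0,"ty": 0,"tz": -0.6,"turn": 0},{"tx": 0,"ty": 0,"tz": -0.6,"turn": 0},{"tx": 0,"ty": 0,"tz": -0.6,"turn": 0}])

```text
clock: 21.7
eef_pos: [0.4677, 0.385, 0.2085]
tool_rot: [[0.968, 0.249, -0.0], [0.249, -0.968, -0.0], [-0.0, 0.0, -1.0]]
contact_force: [0.1, 0.7, -1.2]
opening: 0.0622
finger_force: 30.0
```

```bash
python3 inhand.py ih2 .1; python3 - <<'E'
from small import *
D=np.load('half_D.npy');h=np.load('half_reg.npz');d=np.load('ih2.npz');T,k,C=d['T'],d['k'],d['C'];st=ctrl.read_state()
p=np.array(st['eef_pos']);R=np.array(st['tool_rot']);psi=np.degrees(np.arctan2(R[1,0],R[0,0]))
F=contour(C[k&(T[...,0]>.005)&(T[...,2]<.0135)])[0];F=F[(F-p[:2])@R[:2,0]>.013]
t1=reg1(F,D);print('inhand->bench',t1[0],Rm(t1[0])@(p[:2]-t1[1])+t1[2]-p[:2],t1[3])
q=Rm(t1[0])@(p[:2]-t1[1])+t1[2];q=Rm(h['th'])@(q-h['c'])+h['t'];a=psi+t1[0]+h['th'];print('target',q,a)
plan(q[0],q[1],.22,float(a))
E
```

```text
z [0.0057 0.0112 0.0123] 17460
tilt [ 0.00518703 -0.00125224  0.01062467]
opening 0.06217990339184898 29.999958872795105 ((3.2681522369384766, 0.0248260498046875), (91.05899810791016, 82.73834991455078), 34.19361114501953)
inhand->bench -0.4870496409060405 [-0.00013269  0.00065617] 0.0003484031906199348
target [ 0.62031711 -0.18157619] -21.931080914086976
cur [0.4675 0.3849 0.208 ] 14.44
[0.0112, 0.9778, -0.02, 0.0404]
[0.1349, 0.9685, -0.02, 0.0404]
[0.2565, 0.9436, -0.02, 0.0404]
[0.3739, 0.9035, -0.02, 0.0404]
[0.4853, 0.8489, -0.02, 0.0404]
```

View pics/ih2.png

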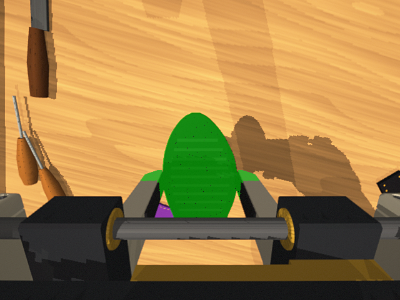

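arm_command(rows=[{"tx": 0,"ty": 0.06,"tz": 0,"turn": 0.002},{"tx": 0,"ty": 0.16,"tz": 0,"turn": 0.006},{"tx": 0,"ty": 0.28,"tz": 0,"turn": 0.011},{"tx": 0,"ty": 0.41,"tz": -0.01,"turn": 0.017},{"tx": 0.005,"ty": 0.55,"tz": -0.01,"turn": 0.023},{"tx": 0.005,"ty": 0.69,"tz": -0.02,"turn": 0.029},{"tx": 0.01,"ty": 0.84,"tz": -0.02,"turn": 0.035},{"tx": 0.011,"ty": 0.978,"tz": -0.02,"turn": 0.0404}])

```text
clock: 22.42
eef_pos: [0.4994, 0.269, 0.2113]
tool_rot: [[0.993, 0.121, 0.001], [0.121, -0.993, -0.001], [0.001, 0.001, -1.0]]
contact_force: [-0.2, -0.1, -0.6]
opening: 0.0619
finger_force: 30.0
```

arm_command(rows=[{"tx": 0.017,"ty": 0.12,"tz": 0,"turn": 0.005},{"tx": 0.034,"ty": 0.24,"tz": 0,"turn": 0.01},{"tx": 0.05,"ty": 0.36,"tz": 0,"turn": 0.015},{"tx": 0.067,"ty": 0.48,"tz": -0.01,"turn": 0.02},{"tx": 0.084,"ty": 0.6,"tz": -0.01,"turn": 0.025},{"tx": 0.1,"ty": 0.72,"tz": -0.02,"turn": 0.03},{"tx": 0.118,"ty": 0.84,"tz": -0.02,"turn": 0.035},{"tx": 0.135,"ty": 0.968,"tz": -0.02,"turn": 0.0404}])

```text
clock: 23.08
eef_pos: [0.5294, 0.1576, 0.2135]
tool_rot: [[1.0, -0.003, 0.0], [-0.003, -1.0, 0.0], [0.0, -0.0, -1.0]]
contact_force: [-0.2, -0.1, -0.5]
opening: 0.0622
finger_force: 30.0
```

arm_command(rows=[{"tx": 0.03,"ty": 0.12,"tz": 0,"turn": 0.005},{"tx": 0.06,"ty": 0.24,"tz": 0,"turn": 0.01},{"tx": 0.095,"ty": 0.36,"tz": 0,"turn": 0.015},{"tx": 0.13,"ty": 0.48,"tz": -0.01,"turn": 0.02},{"tx": 0.16,"ty": 0.6,"tz": -0.01,"turn": 0.025},{"tx": 0.19,"ty": 0.71,"tz": -0.02,"turn": 0.03},{"tx": 0.22,"ty": 0.83,"tz": -0.02,"turn": 0.035},{"tx": 0.2565,"ty": 0.944,"tz": -0.02,"turn": 0.0404}])

```text
clock: 23.75
eef_pos: [0.5599, 0.0439, 0.2159]
tool_rot: [[0.992, -0.13, 0.0], [-0.13, -0.992, 0.0], [0.0, -0.0, -1.0]]
contact_force: [0.0, 0.3, -0.5]
opening: 0.0624
finger_force: 30.0
```

arm_command(rows=[{"tx": 0.045,"ty": 0.11,"tz": 0,"turn": 0.005},{"tx": 0.09,"ty": 0.22,"tz": 0,"turn": 0.01},{"tx": 0.14,"ty": 0.33,"tz": 0,"turn": 0.015},{"tx": 0.185,"ty": 0.44,"tz": -0.01,"turn": 0.02},{"tx": 0.23,"ty": 0.56,"tz": -0.01,"turn": 0.025},{"tx": 0.28,"ty": 0.67,"tz": -0.02,"turn": 0.03},{"tx": 0.33,"ty": 0.79,"tz": -0.02,"turn": 0.035},{"tx": 0.374,"ty": 0.9035,"tz": -0.02,"turn": 0.0404}])

```text
clock: 24.42
eef_pos: [0.5907, -0.0697, 0.2183]
tool_rot: [[0.967, -0.255, 0.0], [-0.255, -0.967, -0.0], [0.0, 0.0, -1.0]]
contact_force: [0.9, 1.1, -0.0]
opening: 0.0619
finger_force: 30.0
```

arm_command(rows=[{"tx": 0.07,"ty": 0.12,"tz": 0,"turn": 0.006},{"tx": 0.14,"ty": 0.25,"tz": 0,"turn": 0.012},{"tx": 0.21,"ty": 0.38,"tz": 0,"turn": 0.018},{"tx": 0.29,"ty": 0.51,"tz": -0.01,"turn": 0.025},{"tx": 0.36,"ty": 0.63,"tz": -0.01,"turn": 0.031},{"tx": 0.42,"ty": 0.74,"tz": -0.02,"turn": 0.036},{"tx": 0.47,"ty": 0.82,"tz": -0.02,"turn": 0.039},{"tx": 0.485,"ty": 0.849,"tz": -0.02,"turn": 0.0404}])

```text
clock: 25.08
eef_pos: [0.6208, -0.1843, 0.2204]
tool_rot: [[0.926, -0.377, 0.0], [-0.377, -0.926, -0.002], [0.001, 0.001, -1.0]]
contact_force: [-0.1, -0.2, -0.6]
opening: 0.0624
finger_force: 30.0
```

arm_command(rows=[{"tx": 0,"ty": 0,"tz": 0.05,"turn": 0},{"tx": 0,"ty": 0,"tz": 0.13,"turn": 0},{"tx": 0,"ty": 0,"tz": 0.22,"turn": 0},{"tx": 0,"ty": 0,"tz": 0.3,"turn": 0},{"tx": 0,"ty": 0,"tz": 0.35,"turn": 0},{"tx": 0,"ty": 0,"tz": 0.38,"turn": 0},{"tx": 0,"ty": 0,"tz": 0.38,"turn": 0},{"tx": 0,"ty": 0,"tz": 0.38,"turn": 0}])

```text
clock: 25.75
eef_pos: [0.6208, -0.1811, 0.1749]
tool_rot: [[0.928, -0.373, -0.0], [-0.373, -0.928, 0.0], [-0.0, -0.0, -1.0]]
contact_force: [-0.8, 0.7, -1.1]
opening: 0.0621
finger_force: 30.0
```

```bash
python3 - <<'E'
from h import *
s,C,st=shot('wrist','w_pl2')
cv2.imwrite('pics/w_pl2.png',s['color'][60:460,160:480,::-1])
plan(.6203,-.1816,.1570,-21.93)
E
```

```text
cur [ 0.621  -0.1812  0.1753] -21.91
[-0.0044, 0.0052, 0.1525, 0.0001]
```

View pics/w_pl2.png

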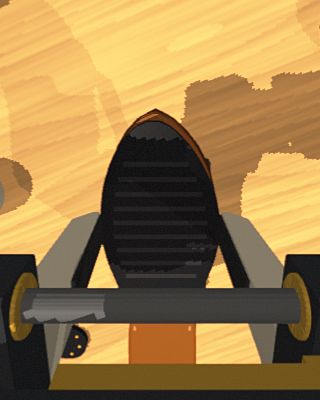

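```bash
python3 - <<'E'
from small import *
st=ctrl.read_state();s,C,st=shot('wrist','w_pl2b');On=np.load('On.npy')
p=np.array(st['eef_pos']);R=np.array(st['tool_rot']);T=(C-p)@R
k=(T[...,0]>.005)&(T[...,0]<.1)&(C[...,2]>.1605)&(C[...,2]<.17)
F=contour(C[k])[0];F=F[(F-p[:2])@R[:2,0]>.013]
t=reg1(F,On);print(np.percentile(C[k][:,2],[3,50,97]),t[0],'shift',Rm(t[0])@(p[:2]-t[1])+t[2]-p[:2],t[3])
q=Rm(t[0])@(p[:2]-t[1])+t[2];plan(q[0],q[1],.157,-21.9+t[0])
# visible outsole toe contour
k2=(C[...,2]>.136)&(C[...,2]<.146)&(T[...,0]>.03);O=C[k2][:,:2]
d,_=cKDTree(On).query(O);print(len(O),'outsole vis: max u',(O@np.array([.934,-.358])).max(),'On',(On@np.array([.934,-.358])).max())
E
```

```text
[0.16283454 0.16405407 0.1654581 ] 0.15557235019170182 shift [-0.00049828 -0.00040774] 0.0003281032911359361
cur [ 0.6211 -0.1813  0.1755] -21.92
[-0.0037, 0.0043, 0.1545, -0.001]
370 outsole vis: max u 0.703534825997104 On 0.7031650073782607
```

arm_command(rows=[{"tx": -0.004,"ty": 0.005,"tz": 0.03,"turn": 0},{"tx": -0.004,"ty": 0.005,"tz": 0.06,"turn": 0},{"tx": -0.004,"ty": 0.005,"tz": 0.09,"turn": 0},{"tx": -0.004,"ty": 0.005,"tz": 0.115,"turn": 0},{"tx": -0.004,"ty": 0.005,"tz": 0.135,"turn": 0},{"tx": -0.004,"ty": 0.005,"tz": 0.147,"turn": 0},{"tx": -0.004,"ty": 0.005,"tz": 0.147,"turn": 0},{"tx": -0.004,"ty": 0.005,"tz": 0.147,"turn": 0}])

```text
clock: 26.52
eef_pos: [0.6198, -0.1816, 0.1577]
tool_rot: [[0.928, -0.373, -0.0], [-0.373, -0.928, 0.0], [-0.0, -0.0, -1.0]]
contact_force: [-1.7, 0.7, 3.5]
opening: 0.0622
finger_force: 30.0
```

```bash
python3 - <<'E'
from h import *
plan(.6205,-.1817,.1578,-21.9)
E
```

```text
cur [ 0.6198 -0.1816  0.1577] -21.92
[0.0055, -0.0012, -0.0007, -0.0001]
```

arm_command(rows=[{"tx": 0,"ty": 0,"tz": 0,"turn": 0},{"tx": 0,"ty": 0,"tz": 0,"turn": 0},{"tx": 0,"ty": 0,"tz": 0,"turn": 0},{"tx": 0,"ty": 0,"tz": 0,"turn": 0},{"tx": 0,"ty": 0,"tz": 0,"turn": 0},{"tx": 0,"ty": 0,"tz": 0,"turn": 0},{"tx": 0,"ty": 0,"tz": 0,"turn": 0},{"tx": 0,"ty": 0,"tz": -0.02,"turn": 0}], hand=1)

```text
clock: 27.18
eef_pos: [0.6197, -0.1815, 0.1592]
tool_rot: [[0.928, -0.373, -0.001], [-0.373, -0.928, 0.0], [-0.001, 0.0, -1.0]]
contact_force: [-0.9, -0.1, -0.3]
opening: 0.0931
finger_force: 0.0
```

arm_command(rows=[{"tx": 0,"ty": 0,"tz": -0.1,"turn": 0},{"tx": 0,"ty": 0,"tz": -0.25,"turn": 0},{"tx": 0,"ty": 0,"tz": -0.4,"turn": 0},{"tx": -0.1,"ty": 0,"tz": -0.6,"turn": 0},{"tx": -0.25,"ty": 0,"tz": -0.8,"turn": 0},{"tx": -0.4,"ty": 0,"tz": -1.0,"turn": 0},{"tx": -0.5,"ty": 0,"tz": -1.0,"turn": 0},{"tx": -0.5,"ty": 0,"tz": -1.0,"turn": 0}])

```text
clock: 27.85
eef_pos: [0.5635, -0.1586, 0.2823]
tool_rot: [[0.928, -0.373, 0.003], [-0.373, -0.928, -0.0], [0.003, -0.001, -1.0]]
contact_force: [-0.3, -0.6, 0.1]
opening: 0.0928
finger_force: 0.0
```

```bash
python3 - <<'E'
from small import *
s,C,st=shot('wrist','w_chk2');On=np.load('On.npy');X=np.array([np.cos(np.radians(-21)),np.sin(np.radians(-21))])
k=(C[...,2]>.1435)&(C[...,2]<.153);P=C[k];H,_=contour(P);print(len(P),np.percentile(P[:,2],[3,50,97]))
r=reg1(H[H@X>(H@X).min()+.005],On);print(r[0],r[2]-r[1],r[3])
k2=(C[...,2]>.136)&(C[...,2]<=.1435);O=C[k2];u=O[:,:2]@X;print('outsole vis z',np.median(O[:,2]),'heel back u',u.min(),'On',(On@X).min(),'toe',(H@X).max(),(On@X).max())
np.savez('w_on2.npz',C=C)
k3=(C[...,2]>.136)&(C[...,2]<.153);A2,_=contour(C[k3]);print('whole vs On',register(A2,On,0,[.5713,-.1622]))
plan(.44,-.384,.25,2)
E
```

```text
7376 [0.14516213 0.14653466 0.14788675]
0.03825201643179317 [ 0.00098535 -0.00056841] 0.00035483631279673613
outsole vis z 0.1405272371885421 heel back u 0.5036126504547004 On 0.5036852578505223 toe 0.7009688181466526 0.7029545255714907
whole vs On (np.float64(-0.06423747183578161), array([ 0.5713, -0.1622]), array([ 0.5719978 , -0.16253095]), np.float64(0.00042726932901446073))
cur [ 0.564  -0.159   0.2809] -21.9
[-0.0864, 0.7085, 0.0857, -0.0443]
[-0.1838, 0.6897, 0.0857, -0.0443]
[-0.2776, 0.6575, 0.0857, -0.0443]
```

arm_command(rows=[{"tx": -0.01,"ty": 0.09,"tz": 0,"turn": -0.005},{"tx": -0.02,"ty": 0.18,"tz": 0,"turn": -0.01},{"tx": -0.03,"ty": 0.27,"tz": 0,"turn": -0.016},{"tx": -0.04,"ty": 0.36,"tz": 0,"turn": -0.022},{"tx": -0.05,"ty": 0.45,"tz": 0,"turn": -0.028},{"tx": -0.06,"ty": 0.54,"tz": 0,"turn": -0.034},{"tx": -0.075,"ty": 0.62,"tz": 0.03,"turn": -0.04},{"tx": -0.086,"ty": 0.7085,"tz": 0.08,"turn": -0.0443}])

```text
clock: 28.57
eef_pos: [0.5235, -0.235, 0.2692]
tool_rot: [[0.971, -0.24, -0.0], [-0.24, -0.971, 0.0], [-0.0, -0.0, -1.0]]
contact_force: [-0.1, -0.0, 0.2]
opening: 0.0928
finger_force: 0.0
```

arm_command(rows=[{"tx": -0.02,"ty": 0.09,"tz": 0.05,"turn": -0.005},{"tx": -0.045,"ty": 0.17,"tz": 0.1,"turn": -0.01},{"tx": -0.07,"ty": 0.26,"tz": 0.15,"turn": -0.016},{"tx": -0.09,"ty": 0.35,"tz": 0.2,"turn": -0.022},{"tx": -0.115,"ty": 0.44,"tz": 0.25,"turn": -0.028},{"tx": -0.14,"ty": 0.52,"tz": 0.3,"turn": -0.034},{"tx": -0.16,"ty": 0.61,"tz": 0.35,"turn": -0.04},{"tx": -0.184,"ty": 0.69,"tz": 0.4,"turn": -0.0443}])

```text
clock: 29.23
eef_pos: [0.4815, -0.3103, 0.2204]
tool_rot: [[0.995, -0.104, -0.002], [-0.104, -0.995, 0.001], [-0.002, -0.001, -1.0]]
contact_force: [0.5, -0.3, -0.5]
opening: 0.0926
finger_force: 0.0
```

arm_command(rows=[{"tx": -0.04,"ty": 0.1,"tz": 0.08,"turn": -0.006},{"tx": -0.08,"ty": 0.2,"tz": 0.16,"turn": -0.013},{"tx": -0.12,"ty": 0.3,"tz": 0.24,"turn": -0.02},{"tx": -0.17,"ty": 0.41,"tz": 0.32,"turn": -0.027},{"tx": -0.22,"ty": 0.52,"tz": 0.4,"turn": -0.034},{"tx": -0.26,"ty": 0.62,"tz": 0.48,"turn": -0.04},{"tx": -0.278,"ty": 0.657,"tz": 0.52,"turn": -0.0443},{"tx": -0.278,"ty": 0.657,"tz": 0.52,"turn": -0.0443}])

```text
clock: 29.9
eef_pos: [0.4385, -0.3854, 0.1574]
tool_rot: [[0.999, 0.032, -0.004], [0.032, -0.999, 0.002], [-0.004, -0.002, -1.0]]
contact_force: [0.4, -0.3, -0.1]
opening: 0.0932
finger_force: 0.0
```

```bash
cat >> small.py <<'E'
def edgefit(D,th):
    """straight edge at +x: refine yaw, give centre"""
    X=lambda t:np.array([np.cos(np.radians(t)),np.sin(np.radians(t))])
    for _ in range(3):
        u=D@X(th);v=D@X(th+90);vm=(v.max()+v.min())/2;e=D[(u>u.max()-.004)&(abs(v-vm)<.017)]
        w=np.linalg.svd(e-e.mean(0))[2][0];th=(np.degrees(np.arctan2(w[1],w[0]))-90-th+90)%180-90+th
    u=D@X(th);v=D@X(th+90);us=(e@X(th)).mean()
    c=(u.min()+us)/2*X(th)+(v.max()+v.min())/2*X(th+90)
    print('yaw',th,'L',us-u.min(),'W',np.ptp(v),'centre',c);return th,c
E
python3 - <<'E'
from small import *
D=seg('w_lift',[.45,-.387],.05,.008,.018);np.save('lift_D.npy',D)
th,c=edgefit(D,4);plan(c[0],c[1],.016,th)
E
```

```text
2580 z [0.01006868 0.01145579 0.01274371] floor -4.6625819056234086e-06
((450.4314270019531, -386.99676513671875), (50.43427658081055, 46.75264358520508), 4.666858196258545)
yaw 4.600862606314578 L 0.04997681117221292 W 0.0467512313536349 centre [ 0.45020679 -0.38700241]
cur [ 0.4398 -0.3844  0.1584] 1.91
[0.0428, 0.0125, 0.5932, -0.0075]
[0.0425, 0.0135, 0.5932, -0.0075]
```

View pics/w_lift_m.png

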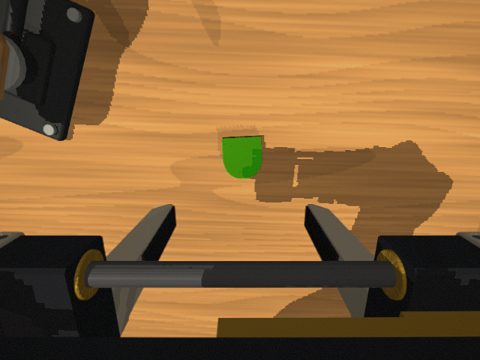

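arm_command(rows=[{"tx": 0.06,"ty": 0.01,"tz": 0.15,"turn": -0.007},{"tx": 0.127,"ty": 0.023,"tz": 0.3,"turn": -0.015},{"tx": 0.127,"ty": 0.023,"tz": 0.45,"turn": -0.015},{"tx": 0.127,"ty": 0.023,"tz": 0.6,"turn": -0.015},{"tx": 0.127,"ty": 0.023,"tz": 0.72,"turn": -0.015},{"tx": 0.127,"ty": 0.023,"tz": 0.84,"turn": -0.015},{"tx": 0.127,"ty": 0.023,"tz": 0.93,"turn": -0.015},{"tx": 0.127,"ty": 0.023,"tz": 1.0,"turn": -0.015}])

```text
clock: 30.62
eef_pos: [0.4566, -0.3854, 0.039]
tool_rot: [[0.997, 0.083, 0.0], [0.083, -0.997, 0.001], [0.0, -0.001, -1.0]]
contact_force: [0.1, 0.5, -0.3]
opening: 0.0928
finger_force: 0.0
```

arm_command(rows=[{"tx": 0,"ty": 0,"tz": 0.05,"turn": 0},{"tx": 0,"ty": 0,"tz": 0.1,"turn": 0},{"tx": 0,"ty": 0,"tz": 0.14,"turn": 0},{"tx": 0,"ty": 0,"tz": 0.165,"turn": 0},{"tx": 0,"ty": 0,"tz": 0.178,"turn": 0},{"tx": 0,"ty": 0,"tz": 0.178,"turn": 0},{"tx": 0,"ty": 0,"tz": 0.178,"turn": 0},{"tx": 0,"ty": 0,"tz": 0.178,"turn": 0}])

```text
clock: 31.28
eef_pos: [0.4558, -0.3866, 0.0187]
tool_rot: [[0.997, 0.082, 0.001], [0.082, -0.997, -0.0], [0.001, 0.001, -1.0]]
contact_force: [0.1, -0.7, 0.2]
opening: 0.0929
finger_force: 0.0
```

arm_command(rows=[{"tx": 0,"ty": 0,"tz": 0,"turn": 0},{"tx": 0,"ty": 0,"tz": 0,"turn": 0},{"tx": 0,"ty": 0,"tz": 0,"turn": 0},{"tx": 0,"ty": 0,"tz": 0,"turn": 0},{"tx": 0,"ty": 0,"tz": 0,"turn": 0},{"tx": 0,"ty": 0,"tz": 0,"turn": 0},{"tx": 0,"ty": 0,"tz": 0,"turn": 0},{"tx": 0,"ty": 0,"tz": 0,"turn": 0}], hand=-1)

```text
clock: 31.95
eef_pos: [0.4556, -0.3865, 0.0183]
tool_rot: [[0.997, 0.082, 0.0], [0.082, -0.997, 0.0], [0.0, -0.0, -1.0]]
contact_force: [0.2, -0.4, -1.3]
opening: 0.0458
finger_force: 30.0
```

arm_command(rows=[{"tx": 0,"ty": 0,"tz": 0,"turn": 0},{"tx": 0,"ty": 0,"tz": 0,"turn": 0},{"tx": 0,"ty": 0,"tz": -0.1,"turn": 0},{"tx": 0,"ty": 0,"tz": -0.25,"turn": 0},{"tx": 0,"ty": 0,"tz": -0.45,"turn": 0},{"tx": 0,"ty": 0,"tz": -0.65,"turn": 0},{"tx": 0,"ty": 0,"tz": -0.85,"turn": 0},{"tx": 0,"ty": 0,"tz": -1.0,"turn": 0}])

```text
clock: 32.62
eef_pos: [0.4561, -0.3869, 0.1414]
tool_rot: [[0.997, 0.082, 0.002], [0.082, -0.997, -0.002], [0.002, 0.002, -1.0]]
contact_force: [0.2, -0.6, -1.2]
opening: 0.0456
finger_force: 30.0
```

arm_command(rows=[{"tx": 0,"ty": 0,"tz": -0.15,"turn": 0},{"tx": 0,"ty": 0,"tz": -0.3,"turn": 0},{"tx": 0,"ty": 0,"tz": -0.45,"turn": 0},{"tx": 0,"ty": 0,"tz": -0.6,"turn": 0},{"tx": 0,"ty": 0,"tz": -0.7,"turn": 0},{"tx": 0,"ty": 0,"tz": -0.75,"turn": 0},{"tx": 0,"ty": 0,"tz": -0.75,"turn": 0},{"tx": 0,"ty": 0,"tz": -0.75,"turn": 0}])

```text
clock: 33.28
eef_pos: [0.4553, -0.3862, 0.2284]
tool_rot: [[0.997, 0.082, -0.0], [0.082, -0.997, 0.0], [-0.0, -0.0, -1.0]]
contact_force: [0.1, -0.4, -0.6]
opening: 0.0457
finger_force: 30.0
```

```bash
python3 inhand.py ih3 .1; python3 - <<'E'
from small import *
D=np.load('lift_D.npy');d=np.load('ih3.npz');T,k,C=d['T'],d['k'],d['C']
# straight front edge in tool frame
P=T[k&(abs(T[...,1])<.017)];b=np.round(P[:,1]/.001)
e=np.array([(np.percentile(P[b==i,0],99.5),i*.001) for i in np.unique(b)]);f=np.polyfit(e[:,1],e[:,0],1);print('front edge x at y=0',f[1],'slope deg',np.degrees(np.arctan(f[0])),np.std(e[:,0]-np.polyval(f,e[:,1])))
# heel seat on the placed outsole: On heel-end
On=np.load('On.npy');widths(On,-21.2,'On')
E
```

```text
z [0.0001 0.0069 0.0119] 8728
tilt [0.02433261 0.00051308 0.00675485]
opening 0.04565000360005094 29.999902546405792 ((2.0983693599700928, -3.4013519287109375), (59.557525634765625, 63.34952926635742), 37.06781005859375)
front edge x at y=0 0.020136320266642978 slope deg 0.16211994390744489 0.00010053586735702516
On len 0.1993
0.013 w 0.0399 mid 0.0001 [ 0.5018 -0.1344]
0.026 w 0.0458 mid 0.0002 [ 0.514  -0.1391]
0.045 w 0.0456 mid 0.0000 [ 0.5316 -0.1461]
0.07 w 0.0411 mid 0.0000 [ 0.5549 -0.1551]
0.08 w 0.0399 mid -0.0004 [ 0.5641 -0.1591]
0.088 w 0.0399 mid -0.0004 [ 0.5716 -0.162 ]
0.095 w 0.0418 mid -0.0005 [ 0.5781 -0.1646]
0.105 w 0.0467 mid -0.0009 [ 0.5873 -0.1686]
0.13 w 0.0608 mid -0.0009 [ 0.6105 -0.1777]
0.142 w 0.0626 mid -0.0006 [ 0.6218 -0.1818]
0.155 w 0.0596 mid -0.0004 [ 0.634  -0.1863]
0.18 w 0.0427 mid 0.0016 [ 0.6581 -0.1935]
0.195 w 0.0175 mid 0.0024 [ 0.6723 -0.1981]
```

View pics/ih3.png

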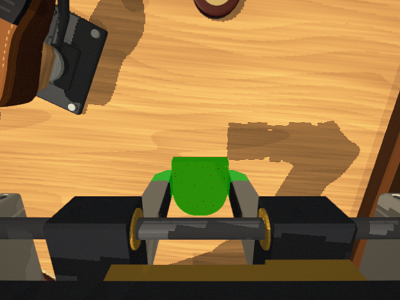

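```bash
python3 - <<'E'
from h import *
plan(.5183,-.1408,.225,-21.3)
E
```

```text
cur [ 0.4551 -0.386   0.2277] 4.7
[0.2309, -0.6644, 0.0075, 0.0482]
[0.1282, -0.6916, 0.0075, 0.0482]
[0.0225, -0.703, 0.0075, 0.0482]
```

arm_command(rows=[{"tx": 0.015,"ty": -0.05,"tz": 0,"turn": 0.004},{"tx": 0.04,"ty": -0.12,"tz": 0,"turn": 0.009},{"tx": 0.07,"ty": -0.2,"tz": 0,"turn": 0.015},{"tx": 0.1,"ty": -0.29,"tz": 0,"turn": 0.021},{"tx": 0.13,"ty": -0.38,"tz": 0,"turn": 0.028},{"tx": 0.165,"ty": -0.47,"tz": 0,"turn": 0.035},{"tx": 0.2,"ty": -0.57,"tz": 0,"turn": 0.042},{"tx": 0.231,"ty": -0.664,"tz": 0,"turn": 0.0482}])

```text
clock: 34.0
eef_pos: [0.4765, -0.3031, 0.2273]
tool_rot: [[0.998, -0.07, -0.002], [-0.07, -0.998, 0.002], [-0.002, -0.002, -1.0]]
contact_force: [-0.2, -0.1, -0.4]
opening: 0.0459
finger_force: 30.0
```

arm_command(rows=[{"tx": 0.016,"ty": -0.087,"tz": 0,"turn": 0.006},{"tx": 0.032,"ty": -0.174,"tz": 0,"turn": 0.012},{"tx": 0.048,"ty": -0.26,"tz": 0,"turn": 0.018},{"tx": 0.064,"ty": -0.346,"tz": 0,"turn": 0.024},{"tx": 0.08,"ty": -0.433,"tz": 0,"turn": 0.03},{"tx": 0.096,"ty": -0.52,"tz": 0,"turn": 0.036},{"tx": 0.112,"ty": -0.606,"tz": 0,"turn": 0.042},{"tx": 0.128,"ty": -0.692,"tz": 0,"turn": 0.0482}])

```text
clock: 34.67
eef_pos: [0.4974, -0.2216, 0.2274]
tool_rot: [[0.975, -0.22, -0.002], [-0.22, -0.975, 0.001], [-0.002, -0.001, -1.0]]
contact_force: [0.2, -0.6, -0.8]
opening: 0.0454
finger_force: 30.0
```

arm_command(rows=[{"tx": 0.003,"ty": -0.1,"tz": 0,"turn": 0.006},{"tx": 0.006,"ty": -0.22,"tz": 0,"turn": 0.014},{"tx": 0.01,"ty": -0.35,"tz": 0,"turn": 0.022},{"tx": 0.014,"ty": -0.47,"tz": 0,"turn": 0.03},{"tx": 0.018,"ty": -0.58,"tz": 0,"turn": 0.038},{"tx": 0.02,"ty": -0.66,"tz": 0,"turn": 0.044},{"tx": 0.0225,"ty": -0.703,"tz": 0,"turn": 0.0482},{"tx": 0.0225,"ty": -0.703,"tz": 0,"turn": 0.0482}])

```text
clock: 35.33
eef_pos: [0.5189, -0.1392, 0.2276]
tool_rot: [[0.932, -0.361, -0.001], [-0.361, -0.932, 0.001], [-0.002, -0.001, -1.0]]
contact_force: [-0.1, 0.3, 0.1]
opening: 0.0457
finger_force: 30.0
```

arm_command(rows=[{"tx": 0,"ty": 0,"tz": 0.05,"turn": 0},{"tx": 0,"ty": 0,"tz": 0.13,"turn": 0},{"tx": 0,"ty": 0,"tz": 0.22,"turn": 0},{"tx": 0,"ty": 0,"tz": 0.31,"turn": 0},{"tx": 0,"ty": 0,"tz": 0.38,"turn": 0},{"tx": 0,"ty": 0,"tz": 0.43,"turn": 0},{"tx": 0,"ty": 0,"tz": 0.43,"turn": 0},{"tx": 0,"ty": 0,"tz": 0.43,"turn": 0}])

```text
clock: 36.0
eef_pos: [0.5187, -0.1416, 0.1763]
tool_rot: [[0.931, -0.364, -0.001], [-0.364, -0.931, 0.0], [-0.001, 0.0, -1.0]]
contact_force: [-0.0, 0.5, -0.3]
opening: 0.0457
finger_force: 30.0
```

```bash
python3 - <<'E'
from h import *
s,C,st=shot('wrist','w_pl3')
cv2.imwrite('pics/w_pl3.png',s['color'][60:460,160:480,::-1])
plan(.5183,-.1408,.1595,-21.3)
E
```

```text
cur [ 0.5191 -0.1415  0.1769] -21.35
[-0.0081, -0.0035, 0.1446, -0.0003]
```

View pics/w_pl3.png

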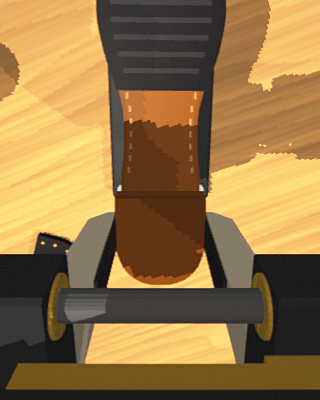

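arm_command(rows=[{"tx": -0.008,"ty": -0.0035,"tz": 0.03,"turn": 0},{"tx": -0.008,"ty": -0.0035,"tz": 0.06,"turn": 0},{"tx": -0.008,"ty": -0.0035,"tz": 0.09,"turn": 0},{"tx": -0.008,"ty": -0.0035,"tz": 0.115,"turn": 0},{"tx": -0.008,"ty": -0.0035,"tz": 0.135,"turn": 0},{"tx": -0.008,"ty": -0.0035,"tz": 0.145,"turn": 0},{"tx": -0.008,"ty": -0.0035,"tz": 0.145,"turn": 0},{"tx": -0.008,"ty": -0.0035,"tz": 0.145,"turn": 0}])

```text
clock: 36.72
eef_pos: [0.5183, -0.1405, 0.1594]
tool_rot: [[0.932, -0.364, 0.0], [-0.364, -0.932, -0.0], [0.0, -0.0, -1.0]]
contact_force: [0.3, -0.7, -0.4]
opening: 0.0456
finger_force: 30.0
```

arm_command(rows=[{"tx": 0,"ty": 0,"tz": 0,"turn": 0},{"tx": 0,"ty": 0,"tz": 0,"turn": 0},{"tx": 0,"ty": 0,"tz": 0,"turn": 0},{"tx": 0,"ty": 0,"tz": 0,"turn": 0},{"tx": 0,"ty": 0,"tz": 0,"turn": 0},{"tx": 0,"ty": 0,"tz": 0,"turn": 0},{"tx": 0,"ty": 0,"tz": 0,"turn": 0},{"tx": 0,"ty": 0,"tz": -0.02,"turn": 0}], hand=1)

```text
clock: 37.38
eef_pos: [0.5178, -0.1404, 0.1615]
tool_rot: [[0.932, -0.364, -0.001], [-0.364, -0.932, 0.0], [-0.001, 0.0, -1.0]]
contact_force: [0.7, 0.2, -0.0]
opening: 0.092
finger_force: 0.0
```

arm_command(rows=[{"tx": 0,"ty": 0,"tz": -0.1,"turn": 0},{"tx": 0,"ty": 0,"tz": -0.25,"turn": 0},{"tx": 0,"ty": 0,"tz": -0.4,"turn": 0},{"tx": 0,"ty": 0,"tz": -0.6,"turn": 0},{"tx": 0,"ty": 0,"tz": -0.8,"turn": 0},{"tx": 0,"ty": 0,"tz": -1.0,"turn": 0},{"tx": 0,"ty": 0,"tz": -1.0,"turn": 0},{"tx": 0,"ty": 0,"tz": -1.0,"turn": 0}])

```text
clock: 38.05
eef_pos: [0.5188, -0.1407, 0.2831]
tool_rot: [[0.931, -0.364, 0.003], [-0.364, -0.931, -0.001], [0.003, -0.001, -1.0]]
contact_force: [0.5, 0.0, -0.4]
opening: 0.0931
finger_force: 0.0
```

```bash
python3 - <<'E'
from small import *
s,C,st=shot('wrist','w_chk3')
k=(C[...,2]>.1495)&(C[...,2]<.158)&(np.hypot(C[...,0]-.514,C[...,1]+.139)<.045);P=C[k];print(len(P),np.percentile(P[:,2],[3,50,97]))
D,_=contour(P);np.save('lift_on.npy',D);edgefit(D,-21.3)
k3=(C[...,2]>.136)&(C[...,2]<.158);A2,_=contour(C[k3]);On=np.load('On.npy');print(register(A2,On,0,[.5713,-.1622])[:3])
plan(.456,.0,.26,45)
# top piece from overhead camera: straight edge direction
r,C,_=shot('top');k=(C[...,2]>.003)&(C[...,2]<.014)&(np.hypot(C[...,0]-.456,C[...,1]-.008)<.045);E,_=contour(C[k]);print(cv2.minAreaRect((E*1000).astype(np.float32)))
E
```

```text
2708 [0.15103392 0.15241522 0.15367655]
yaw -21.3447886165839 L 0.050034886606746154 W 0.04688584393892283 centre [ 0.51332257 -0.13799494]
(np.float64(0.19211753263291545), array([ 0.5713, -0.1622]), array([ 0.57194391, -0.16279848]))
cur [ 0.5179 -0.1404  0.2817] -21.33
[-0.453, -0.4513, 0.0906, -0.1842]
[-0.1323, -0.6256, 0.0906, -0.1842]
((454.8872985839844, 6.470573425292969), (48.53879928588867, 45.70908737182617), 51.709835052490234)
```

```bash
python3 - <<'E'
from h import *
plan(.450,.0,.16,51.7)
E
```

```text
cur [ 0.5174 -0.1404  0.2809] -21.33
[-0.4743, -0.4426, 0.5037, -0.2029]
[-0.1178, -0.638, 0.5037, -0.2029]
```

arm_command(rows=[{"tx": -0.06,"ty": -0.05,"tz": 0,"turn": -0.025},{"tx": -0.12,"ty": -0.11,"tz": 0,"turn": -0.05},{"tx": -0.18,"ty": -0.165,"tz": 0,"turn": -0.075},{"tx": -0.24,"ty": -0.22,"tz": 0,"turn": -0.1},{"tx": -0.3,"ty": -0.28,"tz": 0.05,"turn": -0.125},{"tx": -0.36,"ty": -0.33,"tz": 0.12,"turn": -0.15},{"tx": -0.42,"ty": -0.39,"tz": 0.2,"turn": -0.175},{"tx": -0.474,"ty": -0.443,"tz": 0.3,"turn": -0.203}])

```text
clock: 38.82
eef_pos: [0.4836, -0.0697, 0.2444]
tool_rot: [[0.964, 0.267, -0.002], [0.267, -0.964, 0.0], [-0.002, -0.001, -1.0]]
contact_force: [-0.3, 0.5, -0.4]
opening: 0.093
finger_force: 0.0
```

arm_command(rows=[{"tx": -0.015,"ty": -0.09,"tz": 0.1,"turn": -0.025},{"tx": -0.03,"ty": -0.18,"tz": 0.2,"turn": -0.055},{"tx": -0.05,"ty": -0.28,"tz": 0.3,"turn": -0.085},{"tx": -0.07,"ty": -0.38,"tz": 0.42,"turn": -0.115},{"tx": -0.09,"ty": -0.48,"tz": 0.54,"turn": -0.145},{"tx": -0.11,"ty": -0.57,"tz": 0.64,"turn": -0.175},{"tx": -0.118,"ty": -0.638,"tz": 0.7,"turn": -0.203},{"tx": -0.118,"ty": -0.638,"tz": 0.7,"turn": -0.203}])

```text
clock: 39.48
eef_pos: [0.4477, 0.0014, 0.1593]
tool_rot: [[0.615, 0.788, -0.007], [0.788, -0.615, 0.001], [-0.003, -0.007, -1.0]]
contact_force: [-0.3, -0.7, 1.1]
opening: 0.0929
finger_force: 0.0
```

```bash
python3 - <<'E'
from small import *
D=seg('w_tp',[.456,.007],.045,.0035,.014);np.save('tp_D.npy',D)
th,c=edgefit(D,51.7);X=np.array([np.cos(np.radians(th)),np.sin(np.radians(th))]);g=c+.005*X;print(g)
plan(g[0],g[1],.016,th)
E
```

```text
2274 z [0.0049652  0.00638329 0.0077217 ] floor 0.00017913074509406934
((455.08197021484375, 4.931888580322266), (49.008399963378906, 45.002838134765625), 51.469818115234375)
yaw 51.39099699846379 L 0.048561170076277416 W 0.044987788737522794 centre [0.45492866 0.00477599]
[0.45804867 0.0086831 ]
cur [4.491e-01 4.000e-04 1.603e-01] 51.76
[0.0503, 0.0078, 0.6012, 0.001]
[0.0503, 0.0076, 0.6012, 0.001]
```

View pics/w_tp_m.png

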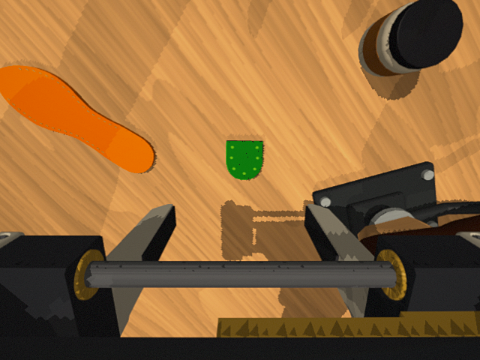

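arm_command(rows=[{"tx": 0.05,"ty": 0.015,"tz": 0.15,"turn": 0.002},{"tx": 0.1,"ty": 0.0155,"tz": 0.3,"turn": 0.002},{"tx": 0.1,"ty": 0.0155,"tz": 0.45,"turn": 0.002},{"tx": 0.1,"ty": 0.0155,"tz": 0.6,"turn": 0.002},{"tx": 0.1,"ty": 0.0155,"tz": 0.72,"turn": 0.002},{"tx": 0.1,"ty": 0.0155,"tz": 0.84,"turn": 0.002},{"tx": 0.1,"ty": 0.0155,"tz": 0.93,"turn": 0.002},{"tx": 0.1,"ty": 0.0155,"tz": 1.0,"turn": 0.002}])

```text
clock: 40.2
eef_pos: [0.4599, 0.0072, 0.0409]
tool_rot: [[0.627, 0.779, -0.0], [0.779, -0.627, -0.001], [-0.001, 0.0, -1.0]]
contact_force: [-0.5, 0.6, 1.2]
opening: 0.0924
finger_force: 0.0
```

arm_command(rows=[{"tx": 0,"ty": 0,"tz": 0.05,"turn": 0},{"tx": 0,"ty": 0,"tz": 0.1,"turn": 0},{"tx": 0,"ty": 0,"tz": 0.14,"turn": 0},{"tx": 0,"ty": 0,"tz": 0.18,"turn": 0},{"tx": 0,"ty": 0,"tz": 0.2,"turn": 0},{"tx": 0,"ty": 0,"tz": 0.2,"turn": 0},{"tx": 0,"ty": 0,"tz": 0.2,"turn": 0},{"tx": 0,"ty": 0,"tz": 0.2,"turn": 0}])

```text
clock: 40.87
eef_pos: [0.4599, 0.0082, 0.018]
tool_rot: [[0.624, 0.781, 0.001], [0.781, -0.624, 0.0], [0.0, 0.0, -1.0]]
contact_force: [-0.6, 0.6, 0.2]
opening: 0.0927
finger_force: 0.0
```

arm_command(rows=[{"tx": 0,"ty": 0,"tz": 0,"turn": 0},{"tx": 0,"ty": 0,"tz": 0,"turn": 0},{"tx": 0,"ty": 0,"tz": 0,"turn": 0},{"tx": 0,"ty": 0,"tz": 0,"turn": 0},{"tx": 0,"ty": 0,"tz": 0,"turn": 0},{"tx": 0,"ty": 0,"tz": 0,"turn": 0},{"tx": 0,"ty": 0,"tz": 0,"turn": 0},{"tx": 0,"ty": 0,"tz": 0,"turn": 0}], hand=-1)

```text
clock: 41.53
eef_pos: [0.4596, 0.0081, 0.0178]
tool_rot: [[0.624, 0.781, 0.0], [0.781, -0.624, 0.0], [0.0, -0.0, -1.0]]
contact_force: [-0.5, -0.3, -0.1]
opening: 0.0455
finger_force: 30.0
```

arm_command(rows=[{"tx": 0,"ty": 0,"tz": 0,"turn": 0},{"tx": 0,"ty": 0,"tz": 0,"turn": 0},{"tx": 0,"ty": 0,"tz": -0.1,"turn": 0},{"tx": 0,"ty": 0,"tz": -0.25,"turn": 0},{"tx": 0,"ty": 0,"tz": -0.45,"turn": 0},{"tx": 0,"ty": 0,"tz": -0.65,"turn": 0},{"tx": 0,"ty": 0,"tz": -0.85,"turn": 0},{"tx": 0,"ty": 0,"tz": -1.0,"turn": 0}])

```text
clock: 42.2
eef_pos: [0.4599, 0.0081, 0.1395]
tool_rot: [[0.624, 0.781, 0.002], [0.781, -0.624, 0.0], [0.001, 0.001, -1.0]]
contact_force: [0.4, -0.4, -0.6]
opening: 0.0453
finger_force: 30.0
```

arm_command(rows=[{"tx": 0,"ty": 0,"tz": -0.15,"turn": 0},{"tx": 0,"ty": 0,"tz": -0.3,"turn": 0},{"tx": 0,"ty": 0,"tz": -0.45,"turn": 0},{"tx": 0,"ty": 0,"tz": -0.6,"turn": 0},{"tx": 0,"ty": 0,"tz": -0.75,"turn": 0},{"tx": 0,"ty": 0,"tz": -0.85,"turn": 0},{"tx": 0,"ty": 0,"tz": -0.9,"turn": 0},{"tx": 0,"ty": 0,"tz": -0.9,"turn": 0}])

```text
clock: 42.87
eef_pos: [0.4601, 0.0082, 0.2468]
tool_rot: [[0.624, 0.781, 0.003], [0.781, -0.624, -0.0], [0.002, 0.002, -1.0]]
contact_force: [0.9, -0.3, -0.7]
opening: 0.0454
finger_force: 30.0
```

```bash
python3 inhand.py ih4 .1; python3 - <<'E'
from small import *
d=np.load('ih4.npz');T,k=d['T'],d['k']
P=T[k&(abs(T[...,1])<.017)];b=np.round(P[:,1]/.001)
e=np.array([(np.percentile(P[b==i,0],99.5),i*.001) for i in np.unique(b)]);f=np.polyfit(e[:,1],e[:,0],1);sl=np.degrees(np.arctan(f[0]));print('front x',f[1],'slope deg',sl,np.std(e[:,0]-np.polyval(f,e[:,1])))
off=f[1]-.0245  # part centre in tool x
th=-21.35+sl*0;X=np.array([np.cos(np.radians(th)),np.sin(np.radians(th))]);g=np.array([.5133,-.1381])-off*X;print(g);plan(g[0],g[1],.235,th)
E
```

```text
z [-0.0004  0.0113  0.0128] 7781
tilt [-0.03700371 -0.00119784  0.01025907]
opening 0.04536858098420309 29.999959766864777 ((2.088552474975586, 4.204185485839844), (63.14601516723633, 56.947181701660156), 58.446475982666016)
front x 0.019281770404465208 slope deg 0.07579643502346813 9.937861094114314e-05
[ 0.51816012 -0.13999977]
cur [0.4595 0.0081 0.2458] 51.39
[-0.3297, 0.576, 0.0451, 0.202]
[0.0761, 0.6593, 0.0451, 0.202]
```

arm_command(rows=[{"tx": -0.02,"ty": 0.03,"tz": 0,"turn": 0.012},{"tx": -0.05,"ty": 0.09,"tz": 0,"turn": 0.034},{"tx": -0.09,"ty": 0.16,"tz": 0,"turn": 0.06},{"tx": -0.14,"ty": 0.24,"tz": 0,"turn": 0.086},{"tx": -0.19,"ty": 0.33,"tz": 0,"turn": 0.114},{"tx": -0.24,"ty": 0.41,"tz": 0,"turn": 0.142},{"tx": -0.285,"ty": 0.5,"tz": 0,"turn": 0.172},{"tx": -0.33,"ty": 0.576,"tz": 0,"turn": 0.202}])

```text
clock: 43.58
eef_pos: [0.4886, -0.0671, 0.2444]
tool_rot: [[0.968, 0.253, -0.003], [0.253, -0.968, -0.0], [-0.003, -0.001, -1.0]]
contact_force: [0.0, -0.2, -0.8]
opening: 0.0451
finger_force: 30.0
```

arm_command(rows=[{"tx": 0.01,"ty": 0.09,"tz": 0,"turn": 0.028},{"tx": 0.02,"ty": 0.19,"tz": 0,"turn": 0.058},{"tx": 0.035,"ty": 0.3,"tz": 0,"turn": 0.09},{"tx": 0.048,"ty": 0.41,"tz": 0,"turn": 0.122},{"tx": 0.06,"ty": 0.51,"tz": 0,"turn": 0.152},{"tx": 0.07,"ty": 0.6,"tz": 0,"turn": 0.182},{"tx": 0.076,"ty": 0.659,"tz": 0,"turn": 0.202},{"tx": 0.076,"ty": 0.659,"tz": 0,"turn": 0.202}])

```text
clock: 44.25
eef_pos: [0.5178, -0.1421, 0.2442]
tool_rot: [[0.93, -0.369, -0.003], [-0.369, -0.93, -0.001], [-0.002, 0.002, -1.0]]
contact_force: [-0.6, -0.1, 0.2]
opening: 0.0449
finger_force: 30.0
```

arm_command(rows=[{"tx": 0,"ty": 0,"tz": 0.05,"turn": 0},{"tx": 0,"ty": 0,"tz": 0.13,"turn": 0},{"tx": 0,"ty": 0,"tz": 0.22,"turn": 0},{"tx": 0,"ty": 0,"tz": 0.31,"turn": 0},{"tx": 0,"ty": 0,"tz": 0.38,"turn": 0},{"tx": 0,"ty": 0,"tz": 0.44,"turn": 0},{"tx": 0,"ty": 0,"tz": 0.48,"turn": 0},{"tx": 0,"ty": 0,"tz": 0.48,"turn": 0}])

```text
clock: 44.92
eef_pos: [0.5175, -0.1395, 0.1868]
tool_rot: [[0.932, -0.363, -0.003], [-0.363, -0.932, 0.001], [-0.003, 0.0, -1.0]]
contact_force: [0.5, -0.4, -1.1]
opening: 0.0452
finger_force: 30.0
```

```bash
python3 - <<'E'
from small import *
s,C,st=shot('wrist','w_pl4');z=st['eef_pos'][2];p=np.array(st['eef_pos']);R=np.array(st['tool_rot']);T=(C-p)@R
k=(T[...,2]>.0085)&(T[...,2]<.0135)&(abs(T[...,1])<.019)&(T[...,0]>-.02)&(T[...,0]<.03);P=T[k]
print('plane',np.linalg.lstsq(np.c_[P[:,:2],np.ones(len(P))],P[:,2],rcond=None)[0],len(P),P[:,0].min())
plan(.5182,-.14,.171,-21.35)
E
```

```text
plane [0.0036014  0.00016018 0.01135514] 4811 -0.01998666367849414
cur [ 0.518  -0.1398  0.1876] -21.31
[0.0024, 0.0012, 0.1385, 0.0002]
```

Level and in line; lower, release and retreat.

arm_command(rows=[{"tx": 0.002,"ty": 0.001,"tz": 0.03,"turn": 0},{"tx": 0.002,"ty": 0.001,"tz": 0.06,"turn": 0},{"tx": 0.002,"ty": 0.001,"tz": 0.09,"turn": 0},{"tx": 0.002,"ty": 0.001,"tz": 0.11,"turn": 0},{"tx": 0.002,"ty": 0.001,"tz": 0.13,"turn": 0},{"tx": 0.002,"ty": 0.001,"tz": 0.138,"turn": 0},{"tx": 0.002,"ty": 0.001,"tz": 0.138,"turn": 0},{"tx": 0.002,"ty": 0.001,"tz": 0.138,"turn": 0}])

```text
clock: 45.63
eef_pos: [0.5185, -0.1402, 0.1716]
tool_rot: [[0.932, -0.364, 0.0], [-0.364, -0.932, 0.0], [0.0, -0.0, -1.0]]
contact_force: [-0.4, 0.6, 0.3]
opening: 0.0453
finger_force: 30.0
```

arm_command(rows=[{"tx": 0,"ty": 0,"tz": 0,"turn": 0},{"tx": 0,"ty": 0,"tz": 0,"turn": 0},{"tx": 0,"ty": 0,"tz": 0,"turn": 0},{"tx": 0,"ty": 0,"tz": 0,"turn": 0},{"tx": 0,"ty": 0,"tz": 0,"turn": 0},{"tx": 0,"ty": 0,"tz": 0,"turn": 0},{"tx": 0,"ty": 0,"tz": 0,"turn": 0},{"tx": 0,"ty": 0,"tz": -0.02,"turn": 0}], hand=1)

```text
clock: 46.3
eef_pos: [0.5181, -0.1401, 0.1737]
tool_rot: [[0.932, -0.364, -0.001], [-0.364, -0.932, 0.0], [-0.001, 0.0, -1.0]]
contact_force: [-0.8, -0.7, 0.2]
opening: 0.0915
finger_force: 0.0
```

arm_command(rows=[{"tx": 0,"ty": 0,"tz": -0.1,"turn": 0},{"tx": 0,"ty": 0,"tz": -0.25,"turn": 0},{"tx": 0,"ty": 0,"tz": -0.4,"turn": 0},{"tx": 0,"ty": 0,"tz": -0.6,"turn": 0},{"tx": 0,"ty": 0,"tz": -0.8,"turn": 0},{"tx": 0,"ty": 0,"tz": -1.0,"turn": 0},{"tx": 0,"ty": 0,"tz": -1.0,"turn": 0},{"tx": 0,"ty": 0,"tz": -1.0,"turn": 0}])

```text
clock: 46.97
eef_pos: [0.519, -0.1403, 0.2954]
tool_rot: [[0.932, -0.364, 0.003], [-0.364, -0.932, -0.001], [0.003, -0.001, -1.0]]
contact_force: [-0.6, -1.0, -0.5]
opening: 0.093
finger_force: 0.0
```

```bash
python3 - <<'E'
from small import *
s,C,st=shot('wrist','w_chk4');On=np.load('On.npy')
def lay(a,b,ctr=(.514,-.139),r=.045):
    k=(C[...,2]>a)&(C[...,2]<b)&(np.hypot(C[...,0]-ctr[0],C[...,1]-ctr[1])<r);P=C[k];print(len(P),np.percentile(P[:,2],[3,50,97]));return contour(P)[0]
edgefit(lay(.1565,.166),-21.3)
H=lay(.1435,.150,(.634,-.186),.08);X=np.array([.932,-.363]);q=reg1(H[H@X>(H@X).min()+.005],On);print('half',q[0],q[2]-q[1])
A2=lay(.136,.166,(.584,-.167),.13);print(register(A2,On,0,[.5713,-.1622])[:3])
S=np.load('w_shoe.npz')['C'];k=(S[...,2]>.129)&(S[...,2]<.142);B,_=contour(S[k]);print('vs shoe',register(A2,B,0,[.5713,-.1622])[:3])
for l in ('jar_mid','hammer_head','tin_mid'):pass
print(st['clock'])
E
```

```text
2437 [0.15808173 0.15945534 0.16077924]
yaw -21.400745047524925 L 0.0484716364072143 W 0.04579810294712436 centre [ 0.51342616 -0.13755815]
7789 [0.1450577  0.1464934  0.14791236]
half 0.07371234644996545 [ 0.0005385  -0.00037946]
13248 [0.13978432 0.14646453 0.1601337 ]
(np.float64(0.18974181169502377), array([ 0.5713, -0.1622]), array([ 0.57146361, -0.16262073]))
vs shoe (np.float64(0.39462315532719616), array([ 0.5713, -0.1622]), array([ 0.57183574, -0.16295967]))
46.9667
```

All layers lie flat at the right heights and within about 1 mm of each other; handing in.

```bash
python3 -c "
from rig import ctrl
print(ctrl.hand_in())"
```

```text
the job is handed in; nothing more can be done
None
```

The outsole, half-sole, heel lift and top piece are stacked on the shoe in the order asked. All lie flat and within about 1 mm of line by the wrist camera. I steered clear of the hammer, jar and tin but did not re-check where they stand at the end. The job was handed in at about 47 s, and the hand-in gave no verdict.

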